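Fit the window glass in a water-sensor head and screw its retaining ring snug

ROBOT

A 7-joint arm with a two-finger parallel gripper is mounted at the origin on a cart in front of the work surface, level with it; the furniture and walls round the work are solid. World frame = base frame: x ahead of the robot, y to its left, z up, the work surface at z = 0. Lengths are in m, angles in rad, forces in N, time in s.
With the tool pointing down it reaches from about 0.425 to 0.925 m from the base axis. Payload 6.8 kg.
Tool frame: the origin (TCP) lies at the very end of the fingers, on their centre line; the grasp point (between the pads) lies r.grasp_offset behind it (r.grasp_offset is the distance from the TCP to the grasp point, in m); z points along the fingers, y is the direction in which the jaws open and shut (so a half turn about z gives the same grasp; the last joint's range is limited). The gripper opens to 85 mm and grips with 20 to 120 N. Pads are 22 mm wide; open, the fingers measure 114 mm over their backs; the gripper's body (76 mm by 85 mm) begins 54 mm behind the grasp point. The pads swing forward as they close: fully open they stand 13 mm farther back than shut.
Start: joints at [-1.417, 0.477, 0.022, 1.555, -0.011, 1.109, -0.083], TCP at [0.175, 0.652, 0.231] pointing down, gripper open.
Joint ranges: [-2.96, 2.96], [-0.34, 2.1], [-1.41, 1.46], [0.24, 2.44], [-1.37, 4.51], [0.17, 1.92], [-2.96, 2.96]. Speed limits (rad/s): [2.39, 2.39, 3.14, 3.14, 3.14, 3.14, 3.14].

INTERFACE

Orientations are given as a rotation vector (axis times angle).
In Python, from bench import r gives the robot as it stands.
- The arm moves only by the shell command python3 -m jog 'ROWS' [FORCE]. ROWS is JSON, one flat list of numbers, 7 for each row, row after row: the turn, a rotation vector about the tool's x, y, z normalised to -1 to 1, where 1 is 180 degrees, then the shift along the tool's x, y, z normalised to -1 to 1, where 1 is 200 mm, then the opening, from 0 (shut) to 1 (fully open). In form: [wx, wy, wz, x, y, z, hand, wx, wy, wz, x, y, z, hand, ...]. A call has 1 to 12 rows; each row is the pose to reach, as a shift and turn from the pose measured when the call began, along the tool's axes at that moment, turning the shorter way round; what a row does not reach only later rows make up. A row lasts 1/10 s, in which the tool goes at most 50 mm and 8.59 degrees, less where a joint would pass 70% of its speed; a pose out of reach is approached as far as the arm can. A call with a number of a shift or a turn outside -1 to 1 is refused whole. A call with a gripper value outside its range is refused whole. The fingers move at their own pace and stop on an object; FORCE is the grip in N (left out, the last holds). Time passes only in rows, so rows that repeat a pose let the fingers close. It gives the time, the measured TCP pose, the force and the opening at its end, in the units of the state.
- r.get_obs(): the state, without advancing time (a new reading comes with each control period).
- r.grab_frame(name): name is "side" or "top" or "wrist"; returns the picture (384x512x3 uint8, red, green, blue); there is no depth.
- r.calibration(name): a dict with "K" (3x3 intrinsics, pixels), "origin" and "rotation" of the camera in the world; the wrist camera has in their place "T_tool_cam" (4x4, takes a point from camera to tool coordinates, whose origin is the TCP and whose axes are the flange's). Camera axes: x right, y up, looking along -z (the intrinsics and any distortion apply to the point x, -y, -z); pixel columns grow to the right and rows downward; lengths in m; the calibration is good to about 2 mm. The wrist camera is an equidistant fisheye: a pixel r from the principal point sees the ray r / f radians off the axis. A picture is of the moment at which its call begins: read the wrist's pose just before it. calibration takes no time and is no camera call.
- r.hand_in(): hands the job in, once; it reports no verdict.
The state is a dict: "clock": time; "joints": joint angles; "qvel": joint speeds; "tau": joint torques, N m; "tcp_pos": TCP position; "orientation": TCP orientation; "contact_force": force on the tool from outside, world axes, zero at the start; "moment": the same for the moment, N m; "grip_width": finger opening in m.
Only numpy, scipy, OpenCV 4.12 (cv2) and the standard library are available. Lean on these libraries where they do the work, as an engineer would, in place of code of your own. Each camera call takes 0.05 s, during which the arm holds its last target.

TASK

Drop the orange window glass into the bore of the sensor head so that it lies flat on the rubber gasket. Then put the black retaining ring over it, feel for the place where its pins drop into the thread, and screw it clockwise until it is snug: it must firmly clamp the glass, but never squeeze it hard enough to crush the gasket. Let go of everything and leave the clear pot and the petri dish where they stand.

Things in the scene. Friction and masses are not known exactly. Their poses are not given: they have to be found in the camera images.
- head_foot (a point): Centre of the underside of the sensor head, which is fixed to the table, z up: a grey round base 76 mm across, 28 mm high, with a short cable stub along its own +x (to 62 mm from the axis, 20 mm high), on it an aluminium boss 44 mm across that ends 50 mm above the table.
- cell_mouth (a point): Centre of the boss's upper rim, 50 mm above the table, same axes. The bore is 38.4 mm wide. With the glass home, the glass's centre is 1 mm below this point and its top 4 mm above.
- gasket_top (a point): Top of the free rubber gasket in the bore, 6 mm below the rim. Pressed, it yields about 0.5 mm per 10 N and is bottomed at 2.5 mm. Snug means that the ring holds the glass on it with about 15 N (6 to 25 N); more than 30 N crushes it.
- thread (a point): On the boss's axis, 3 mm below the rim. A brass three-start thread, 51.6 mm across, its top level with the rim, has three gaps of 28 degrees, 120 apart. One lies near this point's +x, up to 0.35 rad off either way: no reading tells. A pin dropped through a gap and turned clockwise seen from above runs under the thread and is pulled down 2.5 mm per rad, for up to 1.4 rad.
- glass_center (a point): Centre of the window glass, an orange see-through disc 36 mm across and 10 mm thick, 30 g, flat, z up. At the start it lies on a white round rest, 24 mm across at the top and 8 mm high (foot 32 mm across), so that its rim stands free.
- ring_center (a point): Centre, half-way up, of the black ribbed retaining ring lying right way up on the table, z up: 59 mm across, 16 mm high, 60 g; skirt 54.4 mm wide inside; 3 mm thick face at the top with a 24 mm hole. With its pins on top of the thread it is 7 mm above the rim of the boss; when they drop into the gaps it falls 8 mm, the face then lying on the seated glass.
- ring_pins (a point): On the ring's axis, 3 mm above its lower edge, level with three steel pins 4 mm thick that reach from the skirt inward to 23 mm from the axis, at 0 (this point's +x), 120 and 240 degrees; white dots on the face mark them. They begin to pull about 0.6 rad clockwise past the middle of a gap; clamping then grows about 30 N per rad, and turning takes 0.1 to 0.15 N m per 10 N. The thread holds itself when let go.
- clear_pot: Small empty clear pot, 45 mm across, 67 mm high, loose on the table; origin at the centre of its underside. A bystander.
- petri: Petri dish with a white filter disc, 61 mm across, 12 mm high, loose on the table; origin at the centre of its underside. A bystander.
There are look-alikes about, which are no part of the job. Of the things that look like the part that bears glass_center, the middle-sized one is meant.

How it is judged:
On the way, in this order (a step that is already met when the one before it is completed fails the run):
1. the glass lies flat in the bore on the gasket, let go (horizontal distance between glass_center and cell_mouth below 0.0025 m and angle between glass_center's own z axis and vertical below 0.06 rad and z of glass_center in the frame of cell_mouth below 0.0005 m and contact force between the fingers and glass below 0.1 N), for 0.2 s.
2. the ring's pins have dropped through the gaps of the thread (z of ring_center in the frame of cell_mouth below 0.0005 m and horizontal distance between ring_center and cell_mouth below 0.003 m), for 0.1 s.
At the end, for the whole second after the job is handed in: The glass lies flat in the bore (centred within 2.5 mm, tilt under 0.06 rad), the ring sits level on the thread (within 3 mm, tilt under 0.06 rad), screwed down so far that its centre is at least 1.2 mm below the rim of the boss and it clamps the glass with 6 to 25 N by itself, at rest (horizontal distance between glass_center and cell_mouth below 0.0025 m and angle between each of glass_center, ring_center's own z axis and vertical below 0.06 rad and horizontal distance between ring_center and cell_mouth below 0.003 m and z of ring_center in the frame of cell_mouth below -0.0012 m and contact force between ring and glass between 6 and 25 N and linear speed of ring below 0.01 m/s); the robot touches nothing.
It fails at once if the ring is pressed or screwed on the glass with more than 30 N (gasket crushed) (contact force between ring and glass above 30 N).
It fails at once if the clear pot is moved more than 2 cm (distance of clear_pot from where it was at the start of the episode above 0.02 m).
It fails at once if the petri dish is moved more than 2 cm (distance of petri from where it was at the start of the episode above 0.02 m).
It also fails if it takes over 70 s, if anything falls off the work surface, if the arm or the gripper's body presses on something with over 40 N, if the wrist force passes 120 N, or if a joint passes its speed limit or range.

## Working session

There is one attempt and no reset: what is moved stays moved. The work goes in short steps, Python scripts to look and compute and a shell command to move; the robot and the scene stay as the last step left them, time stands still between calls to the robot, and variables do not carry over. Pictures are saved under pics/ and viewed, and the job is handed in when it is done.

```bash
ls -la; mkdir -p pics
python3 - <<'E'
from bench import r
import cv2, numpy as np
print(r.get_obs(), r.grasp_offset)
for n in ("side","top","wrist"):
    im=r.grab_frame(n); cv2.imwrite(f"pics/{n}0.png",im[:,:,::-1])
    c=r.calibration(n); print(n,{k:np.round(v,4).tolist() if not isinstance(v,str) else v for k,v in c.items()})
E
```

```text
total 12
drwxr-xr-x  3 agent agent 4096 Dec  7 01:05 .
drwxr-xr-x 23 root  root  4096 Dec  7 01:05 ..
drwxr-xr-x  2 agent agent 4096 Dec  7 01:05 pics
{'clock': 0.0, 'joints': array([-1.41711261,  0.47780803,  0.02234262,  1.5564334 , -0.0115141 ,
        1.10929067, -0.08310808]), 'qvel': array([-0.00047149, -0.00033767,  0.00080265,  0.00034827,  0.00060477,
       -0.00047356,  0.00094857]), 'tau': array([ 8.13837451e-04, -5.96456552e+01,  1.60863899e+00, -2.81192833e+01,
        1.25674755e-02,  9.46954242e-03, -6.10710330e-06]), 'tcp_pos': array([0.17455345, 0.65143853, 0.23032807]), 'orientation': array([-4.10013181e-01, -3.11460636e+00,  2.83958902e-03]), 'contact_force': array([ 1.00996838,  0.05772136, -0.24020522]), 'moment': array([-0.02353393,  0.03901671, -0.00272855]), 'grip_width': 0.08559051094391414} 0.0187
side {'K': [[395.7728, 0.0, 259.3048], [0.0, 395.7728, 197.9798], [0.0, 0.0, 1.0]], 'origin': [0.3512, -0.6197, 0.6108], 'rotation': [0.8662, -0.1504, -0.3724]}
top {'K': [[428.8982, 0.0, 262.6511], [0.0, 428.8982, 187.1708], [0.0, 0.0, 1.0]], 'origin': [0.3744, 0.0011, 1.2121], 'rotation': [0.1187, -0.1462, -1.5416]}
wrist {'K': [[297.3186, 0.0, 257.6155], [0.0, 297.3186, 189.0662], [0.0, 0.0, 1.0]], 'T_tool_cam': [[-0.0014, 0.9533, 0.302, 0.0784], [1.0, 0.0015, 0.0001, -0.0005], [-0.0003, 0.302, -0.9533, -0.143], [0.0, 0.0, 0.0, 1.0]]}
```

View pics/side0.png

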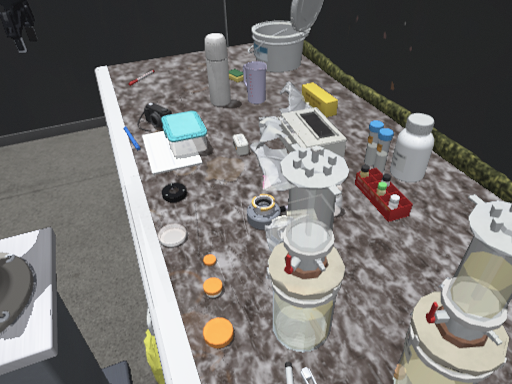

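View pics/top0.png

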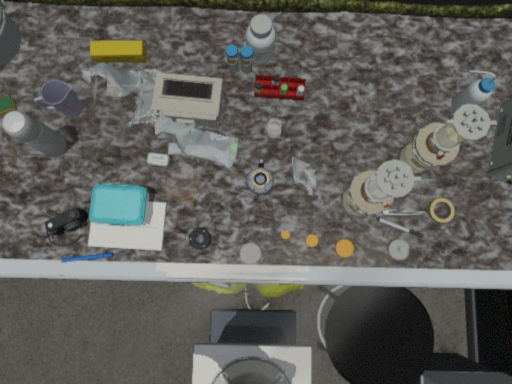

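View pics/wrist0.png

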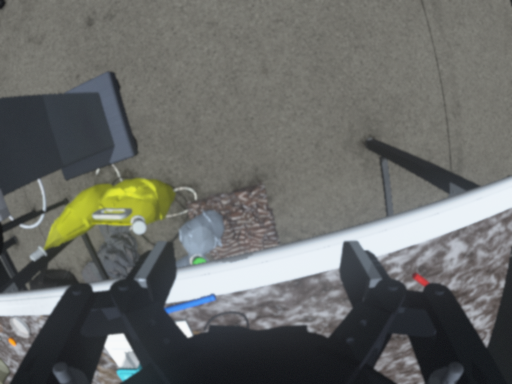

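```bash
cat > h.py <<'E'
from bench import r
import cv2, numpy as np
from scipy.spatial.transform import Rotation as R
def cam(n, obs=None):
    c=r.calibration(n); K=np.array(c["K"])
    if n=="wrist":
        o=obs or r.get_obs(); T=np.array(c["T_tool_cam"]); Rt=R.from_rotvec(o["orientation"]).as_matrix()
        return K, Rt@T[:3,:3], Rt@T[:3,3]+o["tcp_pos"], True
    rot=np.array(c["rotation"]); Rm=R.from_rotvec(rot).as_matrix() if rot.size==3 else rot
    return K,Rm,np.array(c["origin"]),False
def ray(C,u,v):
    K,Rm,o,f=C; a=(u-K[0,2])/K[0,0]; b=(v-K[1,2])/K[1,1]
    if f:
        t=np.hypot(a,b); s=np.sin(t)/t if t>1e-9 else 1; d=np.array([a*s,b*s,np.cos(t)])
    else: d=np.array([a,b,1.])
    d=d/np.linalg.norm(d); return o, Rm@np.array([d[0],-d[1],-d[2]])
def plane(C,u,v,z):
    o,d=ray(C,u,v); return o+d*(z-o[2])/d[2]
def proj(C,p):
    K,Rm,o,f=C; q=Rm.T@(np.asarray(p)-o); x,y,z=q[0],-q[1],-q[2]
    if f:
        rr=np.hypot(x,y); t=np.arctan2(rr,z); k=t/rr if rr>1e-9 else 1/z
        x,y,z=x*k,y*k,1
    return np.array([K[0,0]*x/z+K[0,2],K[1,1]*y/z+K[1,2]])
def crop(im,name,x0,y0,x1,y1,s):
    cv2.imwrite(name,cv2.resize(im[y0:y1,x0:x1,::-1],None,fx=s,fy=s,interpolation=cv2.INTER_CUBIC))
def shift(target_tcp, o=None):
    o=o or r.get_obs(); Rt=R.from_rotvec(o["orientation"]).as_matrix()
    return Rt.T@(np.asarray(target_tcp)-o["tcp_pos"])/0.2
E
python3 - <<'E'
from h import *
t=cv2.imread("pics/top0.png")[:,:,::-1]; s=cv2.imread("pics/side0.png")[:,:,::-1]
crop(t,"pics/topc.png",180,110,440,270,3); crop(s,"pics/sidec.png",140,130,360,360,2.6)
C=cam("top")
for n,(u,v,z) in dict(g1=(285,234,.018),g2=(312,241,.018),g3=(345,248,.018),ring=(200,238,.016),head=(260,180,.05),petri=(250,253,.012),pot=(275,128,.03),x=(399,250,.03)).items(): print(n,plane(C,u,v,z).round(3))
E
```

```text
g1 [ 0.449 -0.083  0.018]
g2 [ 0.431 -0.158  0.018]
g3 [ 0.414 -0.249  0.018]
ring [0.432 0.152 0.016]
head [ 0.593 -0.009  0.05 ]
petri [0.394 0.013 0.012]
pot [ 0.75  -0.049  0.03 ]
x [ 0.412 -0.396  0.03 ]
```

View pics/topc.png

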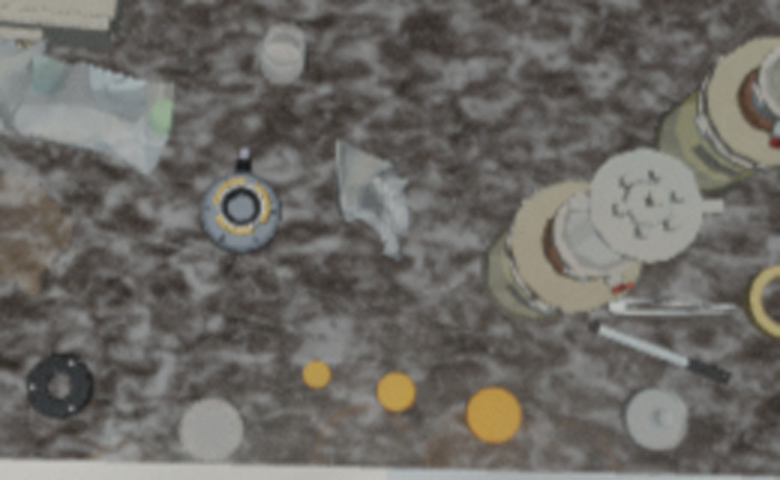

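View pics/sidec.png

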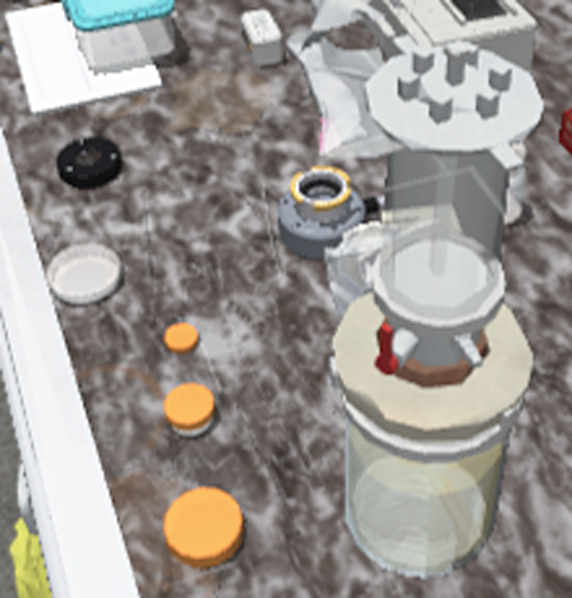

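Run:
```python
from h import *
o=r.get_obs(); M=R.from_rotvec(o["orientation"]).as_matrix(); print(M.round(3))
im=cv2.imread("pics/top0.png"); hsv=cv2.cvtColor(im,cv2.COLOR_BGR2HSV)
m=cv2.inRange(hsv,(8,140,120),(22,255,255))
C=cam("top")
for c in cv2.findContours(m,cv2.RETR_EXTERNAL,cv2.CHAIN_APPROX_NONE)[0]:
    if cv2.contourArea(c)>30:
        (x,y),rad=cv2.minEnclosingCircle(c); M2=cv2.moments(c); u,v=M2['m10']/M2['m00'],M2['m01']/M2['m00']
        p=plane(C,u,v,.018); print((u,v),cv2.contourArea(c),p.round(4), 2*np.sqrt(cv2.contourArea(c)/np.pi)/428.9*1.19)
for tgt in [(.33,.45,.25),(.45,.25,.25)]: print(shift(tgt).round(3))
```

```text
[[-0.966  0.259 -0.   ]
 [ 0.259  0.966 -0.001]
 [-0.    -0.001 -1.   ]]
(343.83523158694, 247.68033409263475) 219.5 [ 0.4149 -0.2462  0.018 ] 0.0463834701259541
(311.6375227686703, 240.17668488160288) 91.5 [ 0.4333 -0.1568  0.018 ] 0.02994722058320364
[-1.011 -0.772 -0.096]
[-1.85  -1.583 -0.095]
```

```bash
python3 -m jog '[0,0,0,-0.3,0,-0.1,0.6, 0,0,0,-0.6,0,-0.1,0.6, 0,0,0,-0.8,-0.2,-0.1,0.6, 0,0,0,-1,-0.4,-0.1,0.6, 0,0,0,-1,-0.7,-0.1,0.6, 0,0,0,-1,-0.77,-0.1,0.6]'
python3 - <<'E'
from h import *
o=r.get_obs(); M=R.from_rotvec(o["orientation"]).as_matrix(); print(o["joints"].round(2),M.round(3))
for tgt in [(.45,.25,.25),(.46,.1,.25)]: print(shift(tgt).round(3))
E
```

```text
clock: 0.75
tcp_pos: [0.3295, 0.4482, 0.2502]
orientation: [0.415, 3.114, -0.004]
contact_force: [-0.1, -1.3, 0.5]
grip_width: 0.0506
[-1.11  0.26  0.08  1.82 -0.02  1.06  0.28] [[-0.965  0.262 -0.   ]
 [ 0.262  0.965 -0.002]
 [-0.001 -0.002 -1.   ]]
[-0.841 -0.798  0.003]
[-1.086 -1.509  0.005]
```

```bash
python3 -m jog '[0,0,0,-0.2,-0.2,0,0.6, 0,0,0,-0.4,-0.4,0,0.6, 0,0,0,-0.6,-0.6,0,0.6, 0,0,0,-0.84,-0.8,0,0.6, 0,0,0,-1,-1,0,0.6, 0,0,0,-1,-1,0,0.6, 0,0,0,-1,-1,0,0.6]'
python3 - <<'E'
from h import *
o=r.get_obs(); M=R.from_rotvec(o["orientation"]).as_matrix(); print(o["joints"].round(2))
for tgt in [(.45,.0,.25),(.433,-.157,.25)]: print(shift(tgt).round(3))
E
```

```text
clock: 1.45
tcp_pos: [0.4724, 0.1967, 0.2509]
orientation: [0.429, 3.111, -0.007]
contact_force: [0.4, 0.8, 0.2]
grip_width: 0.0512
[-0.74  0.19  0.25  1.93 -0.05  1.03  0.83]
[-0.159 -0.977  0.009]
[-0.289 -1.756  0.012]
```

```bash
python3 - <<'E'
from h import *
im=r.grab_frame("wrist"); cv2.imwrite("pics/w1.png",im[:,:,::-1])
E
python3 -m jog '[0,0,0,0,-0.2,0,0.6, 0,0,0,0,-0.4,0,0.6, 0,0,0,0,-0.6,0,0.6, 0,0,0,-0.1,-0.9,0,0.6, 0,0,0,-0.16,-1,0,0.6, 0,0,0,-0.16,-1,0,0.6]';python3 -m jog '[0,0,0,0,-0.2,0,0.6, 0,0,0,-0.1,-0.4,0,0.6, 0,0,0,-0.13,-0.6,0,0.6, 0,0,0,-0.13,-0.78,0,0.6, 0,0,0,-0.13,-0.78,0,0.6]'
python3 - <<'E'
from h import *
o=r.get_obs(); 
im=r.grab_frame("wrist"); cv2.imwrite("pics/w2.png",im[:,:,::-1]); print(o["joints"].round(2))
E
```

```text
clock: 2.1
tcp_pos: [0.4486, -0.0049, 0.2517]
orientation: [0.433, 3.11, -0.005]
contact_force: [-0.2, 0.2, -0.9]
grip_width: 0.0512
clock: 2.6
tcp_pos: [0.43, -0.165, 0.2523]
orientation: [0.441, 3.109, -0.007]
contact_force: [0.2, 0.5, 0.6]
grip_width: 0.051
[-0.3   0.09  0.57  2.05 -0.05  1.01  1.58]
```

View pics/w1.png

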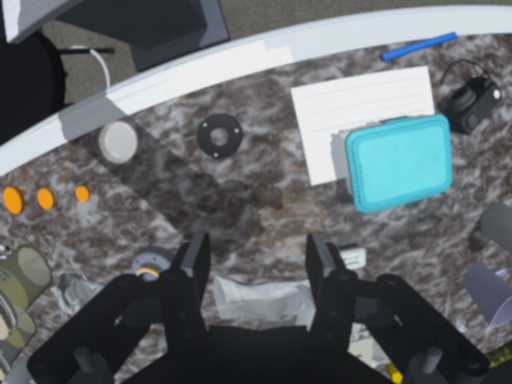

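View pics/w2.png

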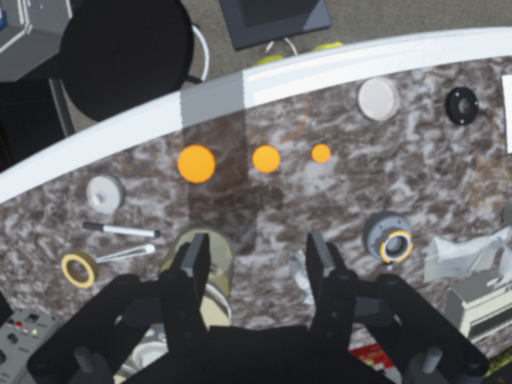

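Run:
```python
from h import *
im=cv2.imread("pics/w2.png"); hsv=cv2.cvtColor(im,cv2.COLOR_BGR2HSV)
m=cv2.inRange(hsv,(8,170,150),(22,255,255)); C=cam("wrist")
for c in cv2.findContours(m,cv2.RETR_EXTERNAL,cv2.CHAIN_APPROX_NONE)[0]:
    if cv2.contourArea(c)>100:
        M2=cv2.moments(c); u,v=M2['m10']/M2['m00'],M2['m01']/M2['m00']
        pts=np.array([plane(C,*q,.016)[:2] for q in c[:,0].astype(float)],np.float32)
        (e,rad)=cv2.minEnclosingCircle(pts)
        print((round(u),round(v)),plane(C,u,v,.016).round(4),np.round(e,4),rad*2)
S=cam("side"); T=cam("top")
print("jar base side",plane(S,303,325,0.0)," jar top cap side/ top")
# jar two-view of cap centre: side (315,168), top (396,180)
def tri(a,b):
    (o1,d1),(o2,d2)=a,b; A=np.c_[d1,-d2]; t=np.linalg.lstsq(A,o2-o1,rcond=None)[0]; return o1+d1*t[0],o2+d2*t[1]
print(tri(ray(S,315,168),ray(T,396,180)))
print(tri(ray(S,308,262),ray(T,368,192)))
print("glass tri",tri(ray(S,212.5,287),ray(T,311.6,240.2)))
crop(im[:,:,::-1],"pics/w2c.png",150,100,350,230,4)
```

```text
(266, 158) [ 0.4335 -0.1538  0.016 ] [ 0.4339 -0.1545] 0.035509996116161346
(196, 163) [ 0.4142 -0.2433  0.016 ] [ 0.4145 -0.244 ] 0.05178335681557655
(320, 153) [ 0.4455 -0.0825  0.016 ] [ 0.4457 -0.0823] 0.024009257555007935
jar base side [ 0.55520718 -0.28771685  0.        ]  jar top cap side/ top
(array([ 0.54994247, -0.29178258,  0.33810434]), array([ 0.54679342, -0.2906923 ,  0.33712039]))
(array([ 0.55769093, -0.28190018,  0.15751031]), array([ 0.5499886 , -0.27969583,  0.15564438]))
glass tri (array([ 0.43270732, -0.15740827,  0.01210802]), array([ 0.43353658, -0.15748792,  0.01215941]))
```

View pics/w2c.png

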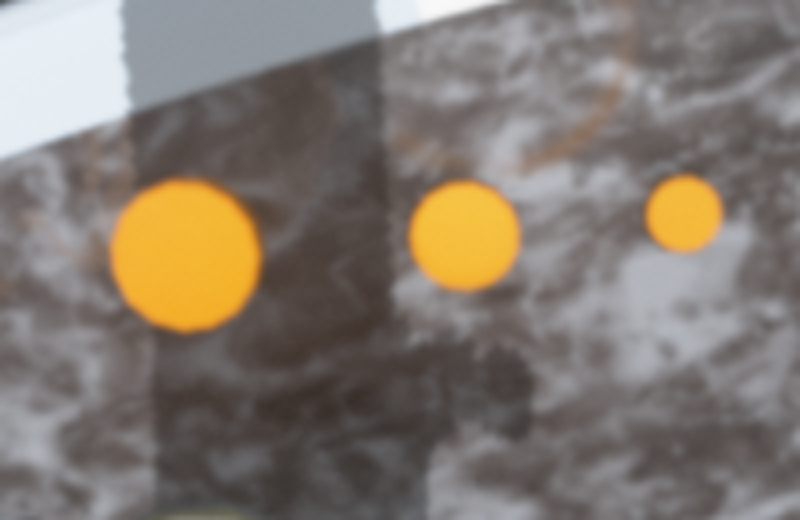

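Run:
```python
from h import *
print(shift((.434,-.156,.09)).round(3))
```

```text
[-0.005  0.038  0.811]
```

```bash
python3 -m jog '[0,0,0,0,0.04,0.25,0.6, 0,0,0,0,0.04,0.5,0.6, 0,0,0,0,0.04,0.7,0.6, 0,0,0,-0.005,0.04,0.81,0.6,0,0,0,-0.005,0.04,0.81,0.6]'
python3 - <<'E'
from h import *
o=r.get_obs(); im=r.grab_frame("wrist"); cv2.imwrite("pics/w3.png",im[:,:,::-1]); im=im[:,:,::-1].copy()
hsv=cv2.cvtColor(im,cv2.COLOR_BGR2HSV)
m=cv2.inRange(hsv,(8,170,120),(22,255,255)); C=cam("wrist",o)
for c in cv2.findContours(m,cv2.RETR_EXTERNAL,cv2.CHAIN_APPROX_NONE)[0]:
    if cv2.contourArea(c)>100:
        pts=np.array([plane(C,*q,.018)[:2] for q in c[:,0].astype(float)],np.float32)
        (e,rad)=cv2.minEnclosingCircle(pts); print(np.round(e,4),rad*2)
E
```

```text
clock: 3.15
tcp_pos: [0.4326, -0.1524, 0.0873]
orientation: [-0.43, -3.106, 0.004]
contact_force: [0.2, 0.5, 0.9]
grip_width: 0.0507
[ 0.4321 -0.1558] 0.0376102514564991
[ 0.4125 -0.2436] 0.05391146242618561
[ 0.4424 -0.0863] 0.024633757770061493
```

View pics/w3.png

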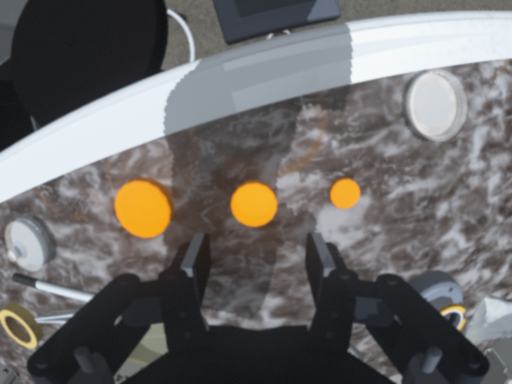

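```bash
python3 - <<'E'
from h import *
print(shift((.4325,-.156,.02)).round(3))
E
python3 -m jog '[0,0,0,0,-0.015,0.15,0.55, 0,0,0,0,-0.018,0.3,0.55, 0,0,0,0,-0.018,0.335,0.55,0,0,0,0,-0.018,0.335,0.55]'
python3 -m jog '[0,0,0,0,0,0.03,0.55, 0,0,0,0,0,0.05,0.55, 0,0,0,0,0,0.06,0.55,0,0,0,0,0,0.065,0.55]'
```

```text
[ 0.002 -0.014  0.345]
clock: 3.6
tcp_pos: [0.4332, -0.1562, 0.0226]
orientation: [-0.43, -3.11, 0.003]
contact_force: [0.5, 0.2, -0.7]
grip_width: 0.0469
clock: 4.0
tcp_pos: [0.4334, -0.1562, 0.0099]
orientation: [-0.43, -3.11, 0.003]
contact_force: [-0.2, 0.3, 0.5]
grip_width: 0.0471
```

```bash
python3 -m jog '[0,0,0,0,0,0.01,0.55, 0,0,0,0,0,0.02,0.55, 0,0,0,0,0,0.03,0.55,0,0,0,0,0,0.03,0.55]'; python3 -m jog '[0,0,0,0,0,0.01,0.55, 0,0,0,0,0,0.015,0.55, 0,0,0,0,0,0.02,0.55]'
```

```text
clock: 4.4
tcp_pos: [0.4332, -0.1562, 0.0036]
orientation: [-0.43, -3.11, 0.003]
contact_force: [-0.7, 0.7, -0.1]
grip_width: 0.047
clock: 4.7
tcp_pos: [0.4331, -0.1562, -0.0005]
orientation: [-0.43, -3.109, 0.003]
contact_force: [-0.9, 0.4, -1.5]
grip_width: 0.0471
```

```bash
python3 -m jog '[0,0,0,0,0,0.005,0.55, 0,0,0,0,0,0.01,0.55]'; python3 -m jog '[0,0,0,0,0,0.005,0.55, 0,0,0,0,0,0.01,0.55]';python3 -m jog '[0,0,0,0,0,0.005,0.55, 0,0,0,0,0,0.01,0.55]'
```

```text
clock: 4.9
tcp_pos: [0.4332, -0.1562, -0.0025]
orientation: [-0.43, -3.11, 0.003]
contact_force: [-3.2, 0.8, 16.3]
grip_width: 0.047
clock: 5.1
tcp_pos: [0.4332, -0.1562, -0.0027]
orientation: [-0.432, -3.11, 0.0]
contact_force: [-9.5, 3.6, 51.2]
grip_width: 0.0469
clock: 5.3
tcp_pos: [0.4333, -0.1562, -0.0027]
orientation: [-0.433, -3.11, -0.003]
contact_force: [-10.7, 3.2, 54.8]
grip_width: 0.047
```

```bash
python3 -m jog '[0,0,0,0,0,-0.03,0.55, 0,0,0,0,0,-0.071,0.55,0,0,0,0,0,-0.071,0.55,0,0,0,0,0,-0.071,0.45,0,0,0,0,0,-0.071,0.35,0,0,0,0,0,-0.071,0.35,0,0,0,0,0,-0.071,0.35,0,0,0,0,0,-0.071,0.35]' 30;  python3 - <<'E'
from h import *
o=r.get_obs(); im=r.grab_frame("wrist"); cv2.imwrite("pics/w4.png",im[:,:,::-1]);  print(o["grip_width"],o["joints"])
E
```

```text
clock: 6.1
tcp_pos: [0.4333, -0.1561, 0.0115]
orientation: [-0.433, -3.11, -0.004]
contact_force: [-1.2, 0.4, 8.7]
grip_width: 0.0326
0.032551394854870054 [-0.08344895  0.5195608   0.36198629  2.22838625 -0.41367162  0.45838465
  1.90390672]
```

View pics/w4.png

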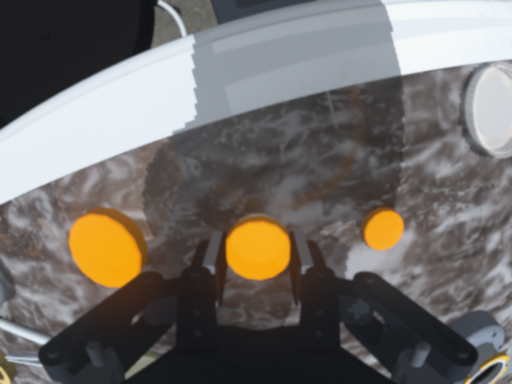

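```bash
python3 -m jog '[0,0,0,0,0,0,0.35,0,0,0,0,0,0,0.35,0,0,0,0,0,-0.05,0.35,0,0,0,0,0,-0.15,0.35,0,0,0,0,0,-0.3,0.35,0,0,0,0,0,-0.3,0.35]';  python3 - <<'E'
from h import *
o=r.get_obs(); im=r.grab_frame("wrist"); cv2.imwrite("pics/w5.png",im[:,:,::-1]);  print(o["grip_width"],o["joints"])
im=r.grab_frame("side");crop(im,"pics/s5.png",140,180,300,340,4)
E
```

```text
clock: 6.75
tcp_pos: [0.4353, -0.1569, 0.0742]
orientation: [0.433, 3.109, 0.003]
contact_force: [0.5, -1.0, -0.9]
grip_width: 0.0332
0.03317838832355937 [-0.17317327  0.3988954   0.46736819  2.20738764 -0.32156028  0.59605867
  1.82464635]
```

View pics/w5.png

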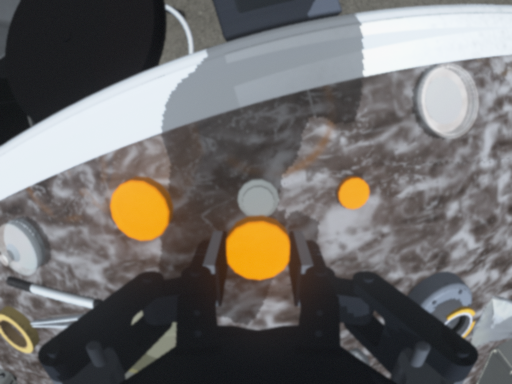

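View pics/s5.png

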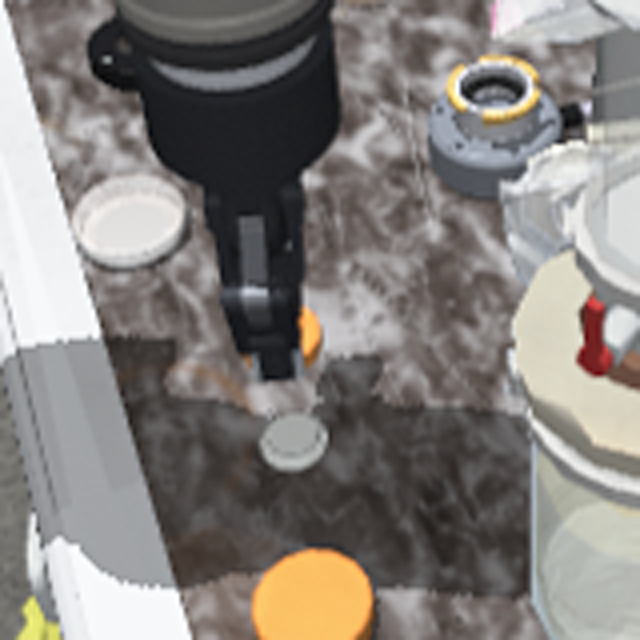

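```bash
cat >> h.py <<'E'
def circ(pts):
    A=np.c_[2*pts,np.ones(len(pts))]; s=np.linalg.lstsq(A,(pts**2).sum(1),rcond=None)[0]
    return s[:2],np.sqrt(s[2]+s[0]**2+s[1]**2)
def heldglass(im,o,dz=.0065):
    C=cam("wrist",o); hsv=cv2.cvtColor(np.ascontiguousarray(im[:,:,::-1]),cv2.COLOR_BGR2HSV)
    m=cv2.inRange(hsv,(8,170,120),(26,255,255))
    for c in cv2.findContours(m,cv2.RETR_EXTERNAL,cv2.CHAIN_APPROX_NONE)[0]:
        if cv2.pointPolygonTest(c,(258,250),False)>0:
            pts=np.array([plane(C,*q,o["tcp_pos"][2]+dz)[:2] for q in c[:,0].astype(float)])
            Rt=R.from_rotvec(o["orientation"]).as_matrix()
            loc=(pts-o["tcp_pos"][:2])@Rt[:2,:2]
            return circ(loc),loc.min(0),loc.max(0)
E
python3 - <<'E'
from h import *
o=r.get_obs(); im=r.grab_frame("wrist"); print(o["tcp_pos"]); print(heldglass(im,o))
T=cam("top"); t=cv2.imread("pics/top0.png"); 
crop(t[:,:,::-1],"pics/headtop.png",235,155,285,205,12)
crop(cv2.imread("pics/side0.png")[:,:,::-1],"pics/headside.png",240,180,300,240,10)
E
```

```text
[ 0.43381148 -0.15608906  0.07196017]
((array([ 0.00172177, -0.00064486]), np.float64(0.018064463115986237)), array([-0.01689631, -0.01767008]), array([0.02051984, 0.01651714]))
```

View pics/headtop.png

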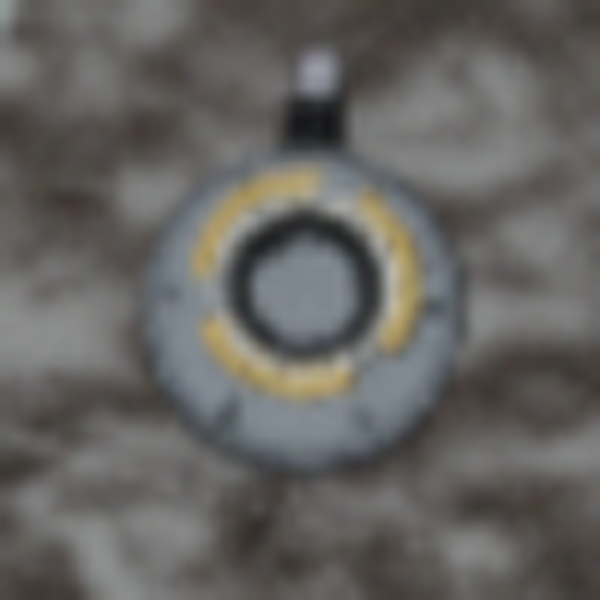

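View pics/headside.png

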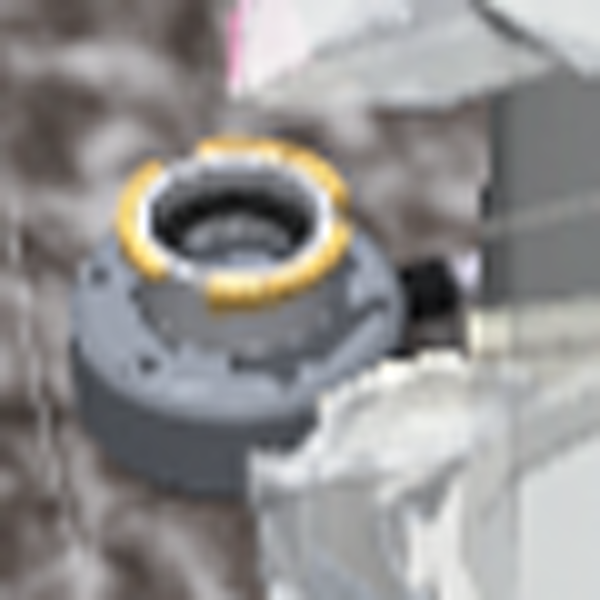

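Run:
```python
from h import *
print(shift((.52,-.1,.15)).round(3),shift((.655,-.03,.15)).round(3))
```

```text
[-0.34   0.388 -0.393] [-0.894  0.909 -0.394]
```

```bash
python3 -m jog '[0,0,0,-0.1,0.1,-0.2,0.35,0,0,0,-0.34,0.39,-0.39,0.35,0,0,0,-0.5,0.5,-0.39,0.35,0,0,0,-0.65,0.65,-0.39,0.35,0,0,0,-0.8,0.8,-0.39,0.35,0,0,0,-0.89,0.91,-0.39,0.35,0,0,0,-0.89,0.91,-0.39,0.35,0,0,0,-0.89,0.91,-0.39,0.35]';  python3 - <<'E'
from h import *
o=r.get_obs(); im=r.grab_frame("wrist"); cv2.imwrite("pics/w6.png",im[:,:,::-1]);  print(o["grip_width"],o["joints"].round(2)); print(heldglass(im,o))
np.save("o6.npy",o,allow_pickle=True)
E
```

```text
clock: 7.7
tcp_pos: [0.6534, -0.0293, 0.1472]
orientation: [-0.43, -3.106, -0.002]
contact_force: [-1.7, -0.7, -0.8]
grip_width: 0.0329
0.032925142769914456 [-0.39  0.57  0.48  1.7  -0.31  0.95  1.51]
((array([ 0.00310818, -0.00119147]), np.float64(0.017500168122004375)), array([-0.01618126, -0.01786984]), array([0.02152619, 0.01663687]))
```

View pics/w6.png

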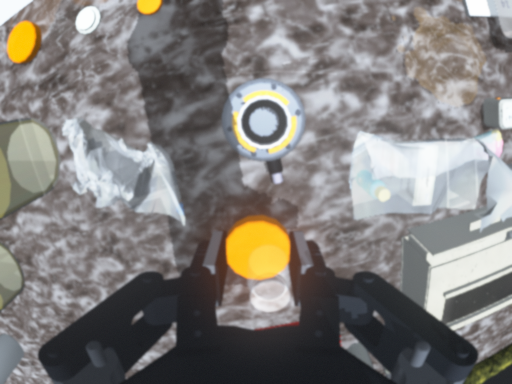

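```bash
cat >> h.py <<'E'
def boss(im,C,box,z=.05,lo=(18,60,120),hi=(32,255,255)):
    x0,y0,x1,y1=box; hsv=cv2.cvtColor(np.ascontiguousarray(im[:,:,::-1]),cv2.COLOR_BGR2HSV)
    m=cv2.inRange(hsv,lo,hi); k=np.zeros_like(m); k[y0:y1,x0:x1]=m[y0:y1,x0:x1]
    ys,xs=np.nonzero(k); P=np.array([plane(C,x,y,z)[:2] for x,y in zip(xs,ys)])
    c,rad=circ(P); a=np.degrees(np.arctan2(P[:,1]-c[1],P[:,0]-c[0]))
    return c,rad,np.histogram(a,bins=36,range=(-180,180))[0],P
E
python3 - <<'E'
from h import *
o=np.load("o6.npy",allow_pickle=True).item(); im=cv2.imread("pics/w6.png")[:,:,::-1]
C=cam("wrist",o); c,rad,h,P=boss(im,C,(222,80,306,165)); print(c,rad,h)
S=cam("side"); im=cv2.imread("pics/side0.png")[:,:,::-1]; c,rad,h,P=boss(im,S,(245,190,282,214)); print(c,rad,h)
S=cam("top"); im=cv2.imread("pics/top0.png")[:,:,::-1]; c,rad,h,P=boss(im,S,(248,165,275,190)); print(c,rad,h)
E
python3 - <<'E'
from h import *
im=cv2.imread("pics/w6.png")[:,:,::-1]; crop(im,"pics/w6c.png",210,70,320,190,5)
E
```

```text
[ 0.59759275 -0.00881327] 0.0240589516734954 [23 23 13  0  0 17 26 26 23 25 24 26 28 25 16  0  0 17 24 24 29 26 22 24
 22 21 16  0  0 14 21 21 22 20 23 20]
[ 0.59699564 -0.00992231] 0.025015506698987257 [3 4 2 0 0 5 7 7 5 5 4 4 3 3 2 2 3 2 3 3 4 4 4 3 2 2 1 0 0 4 3 2 2 2 5 3]
[ 0.59844185 -0.00896045] 0.024216303450213725 [4 2 2 0 0 2 2 4 2 4 2 3 2 2 3 0 0 0 4 1 2 3 3 1 3 2 2 0 0 1 3 2 3 2 4 2]
```

View pics/w6c.png

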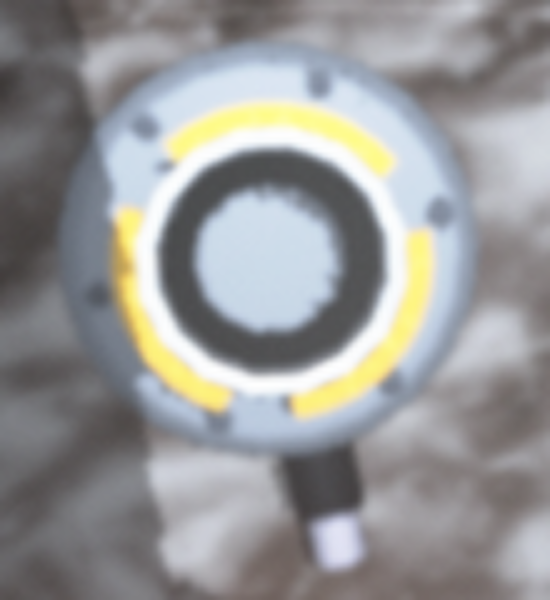

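Run:
```python
from h import *
o=r.get_obs(); print(o["tcp_pos"],shift((.599,-.0088,.085)).round(3))
```

```text
[ 0.65273755 -0.03046747  0.14763106] [0.286 0.031 0.315]
```

```bash
python3 -m jog '[0,0,0,0.15,0.02,0,0.35,0,0,0,0.286,0.031,0.1,0.35,0,0,0,0.286,0.031,0.25,0.35,0,0,0,0.286,0.031,0.315,0.35,0,0,0,0.286,0.031,0.315,0.35,0,0,0,0.286,0.031,0.315,0.35]';  python3 - <<'E'
from h import *
o=r.get_obs(); im=r.grab_frame("wrist"); cv2.imwrite("pics/w7.png",im[:,:,::-1]);  print(o["tcp_pos"],o["joints"].round(2)); print(heldglass(im,o))
np.save("o7.npy",o,allow_pickle=True); crop(im,"pics/w7c.png",180,170,340,300,5)
E
```

```text
clock: 8.35
tcp_pos: [0.5995, -0.0099, 0.0855]
orientation: [-0.435, -3.106, -0.001]
contact_force: [0.7, 0.1, 0.4]
grip_width: 0.0329
[ 0.59952878 -0.00989999  0.08551795] [-0.42  0.57  0.45  1.88 -0.34  0.78  1.51]
((array([ 0.00169143, -0.00070534]), np.float64(0.018188665881198454)), array([-0.01754702, -0.01796168]), array([0.02046483, 0.0166966 ]))
```

View pics/w7c.png

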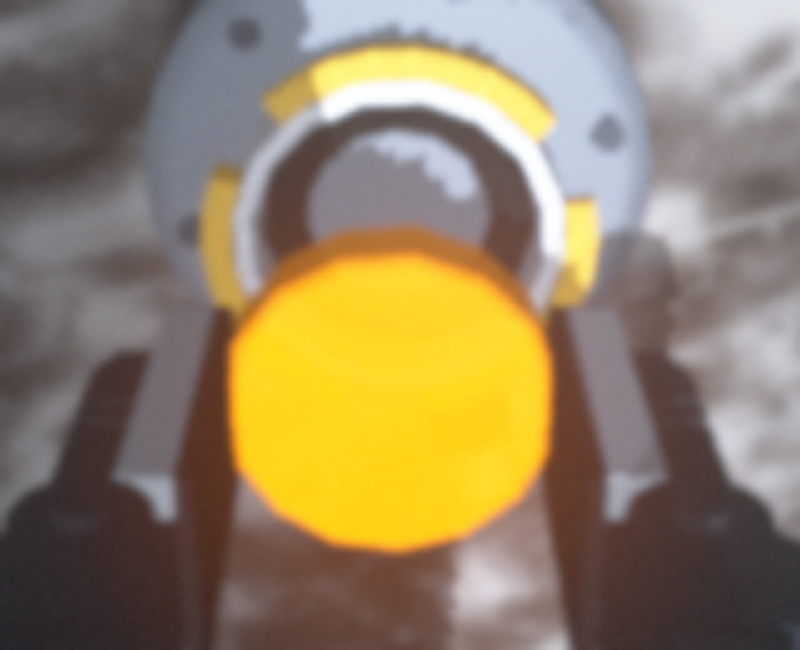

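```bash
cat >> h.py <<'E'
def gtop(im,o,dz=.0065):
    C=cam("wrist",o); hsv=cv2.cvtColor(np.ascontiguousarray(im[:,:,::-1]),cv2.COLOR_BGR2HSV)
    m=cv2.inRange(hsv,(8,150,215),(28,255,255)); out=None
    for c in cv2.findContours(m,cv2.RETR_EXTERNAL,cv2.CHAIN_APPROX_NONE)[0]:
        if cv2.contourArea(c)>1500:
            P=np.array([plane(C,*q,o["tcp_pos"][2]+dz)[:2] for q in c[:,0].astype(float)])
            out=(circ(P),P.min(0),P.max(0),c.reshape(-1,2).min(0),c.reshape(-1,2).max(0))
    return out
E
python3 - <<'E'
from h import *
o=np.load("o7.npy",allow_pickle=True).item(); im=cv2.imread("pics/w7.png")[:,:,::-1]
print("glass",gtop(im,o)); C=cam("wrist",o)
c,rad,h,P=boss(im,C,(215,175,304,235),hi=(32,255,255)); print(c,rad,h)
hsv=cv2.cvtColor(np.ascontiguousarray(im[:,:,::-1]),cv2.COLOR_BGR2HSV); print(hsv[182,260],hsv[216,224],hsv[218,297],hsv[240,260],hsv[218,260])
o=np.load("o6.npy",allow_pickle=True).item(); im=cv2.imread("pics/w6.png")[:,:,::-1]; print(o["tcp_pos"],gtop(im,o))
E
```

```text
glass ((array([ 0.59854049, -0.0102239 ]), np.float64(0.01746729256335416)), array([ 0.58046383, -0.02786337]), array([0.61639589, 0.00717697]), array([226, 220], dtype=int32), array([289, 279], dtype=int32))
[ 0.59162663 -0.00730372] 0.01982464113053796 [38 37 38 30  0  0 22 38 39 38 34 38 74 60 51 48 47 50 53 61 59  2 37 44
 40 12  0  3 35 39 36 39 39 39 41 36]
[ 27 131 254] [ 21 151 198] [ 27 129 253] [ 25 217 255] [ 15 182 181]
[ 0.65338675 -0.02928916  0.14719754] ((array([ 0.65220541, -0.0296704 ]), np.float64(0.017156227969812834)), array([ 0.63472023, -0.04692856]), array([ 0.66975685, -0.01236238]), array([226, 221], dtype=int32), array([289, 278], dtype=int32))
```

Run:
```python
from h import *
o=np.load("o7.npy",allow_pickle=True).item(); im=cv2.imread("pics/w7.png")[:,:,::-1]
C=cam("wrist",o)
for box in [(215,175,304,232),(215,175,304,222)]:
    c,rad,h,P=boss(im,C,box,lo=(19,70,150),hi=(30,175,255)); print(c,rad,h)
```

```text
[ 0.59691583 -0.00854649] 0.023994568325224373 [42 44 29  0  0 24 35 35 30 25  0  0  0  0  0  0  0  0  0  0  0  0  1 28
 35 39 22  0  0 31 43 45 47 47 47 47]
[ 0.59667741 -0.00851498] 0.023801862916140015 [43 42 31  0  0 20 39 34  6  0  0  0  0  0  0  0  0  0  0  0  0  0  0  0
 19 36 19  0  0 32 45 42 48 47 46 46]
```

```bash
python3 -m jog '[0,0,0,0.008,0.005,0,0.35,0,0,0,0.008,0.005,0.06,0.35,0,0,0,0.008,0.005,0.12,0.35,0,0,0,0.008,0.005,0.15,0.35,0,0,0,0.008,0.005,0.15,0.35]';  python3 - <<'E'
from h import *
o=r.get_obs(); im=r.grab_frame("wrist"); cv2.imwrite("pics/w8.png",im[:,:,::-1]);  print(o["tcp_pos"]); print(gtop(im,o))
C=cam("wrist",o);c,rad,h,P=boss(im,C,(205,175,314,270),lo=(19,70,150),hi=(30,175,255)); print(c,rad,h)
crop(im,"pics/w8c.png",180,170,340,300,5)
E
```

```text
clock: 8.9
tcp_pos: [0.5976, -0.0082, 0.0544]
orientation: [-0.434, -3.105, -0.001]
contact_force: [-0.1, -0.4, 0.1]
grip_width: 0.0328
[ 0.59756562 -0.00823454  0.05439275]
((array([ 0.59687013, -0.00861381]), np.float64(0.01769413626191792)), array([ 0.57852278, -0.02619615]), array([0.61504416, 0.00884254]), array([226, 220], dtype=int32), array([289, 279], dtype=int32))
[ 0.59628204 -0.00824105] 0.02333354581419597 [58 56 44  0  0 11  0  0  0  0  0  4  6  0  0  0  0  0  0  0  7  0  0  0
  0  0  0  0  1 47 60 59 66 63 66 61]
```

View pics/w8c.png

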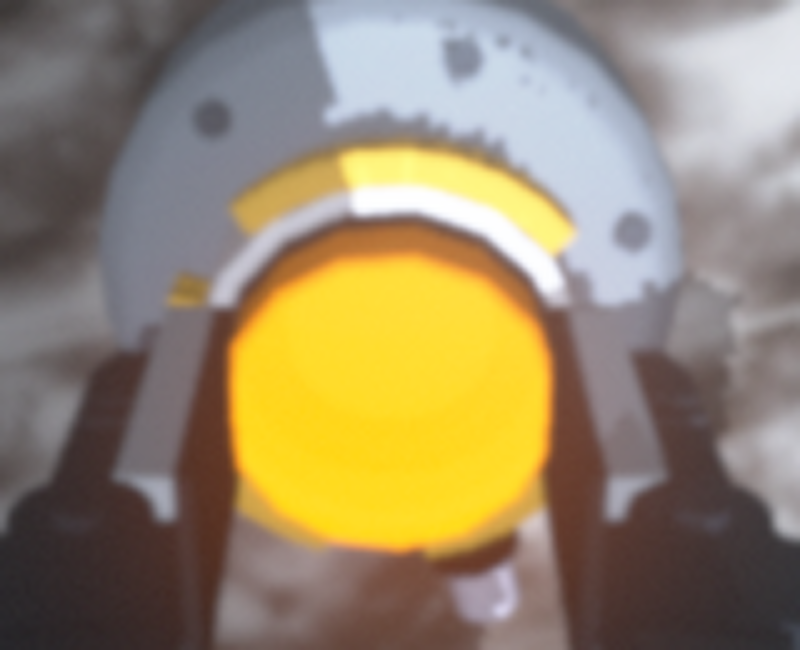

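```bash
python3 -m jog '[0,0,0,0,0,0.004,0.35,0,0,0,0,0,0.008,0.35,0,0,0,0,0,0.012,0.35]'; python3 -m jog '[0,0,0,0,0,0.003,0.35,0,0,0,0,0,0.005,0.35]'
```

```text
clock: 9.25
tcp_pos: [0.5983, -0.0084, 0.0529]
orientation: [-0.435, -3.106, -0.001]
contact_force: [-0.4, -0.1, 0.5]
grip_width: 0.0329
clock: 9.45
tcp_pos: [0.5984, -0.0083, 0.052]
orientation: [-0.435, -3.107, -0.001]
contact_force: [-0.1, -0.6, -0.7]
grip_width: 0.0329
```

```bash
python3 -m jog '[0,0,0,0.003,0,0.002,0.35,0,0,0,0.004,0.001,0.004,0.35,0,0,0,0.004,0.001,0.006,0.35]'
python3 - <<'E'
from h import *
o=r.get_obs(); im=r.grab_frame("wrist"); print(o["tcp_pos"],o["contact_force"]); print(gtop(im,o))
C=cam("wrist",o);c,rad,h,P=boss(im,C,(205,175,314,270),lo=(19,70,150),hi=(30,175,255)); print(c,rad,h)
crop(im,"pics/w9c.png",180,170,340,300,5)
E
```

```text
clock: 9.75
tcp_pos: [0.5976, -0.0078, 0.0508]
orientation: [-0.435, -3.107, -0.001]
contact_force: [-0.7, 0.7, -0.9]
grip_width: 0.0331
[ 0.59764762 -0.00780997  0.05081644] [-0.69323492  0.66206636 -0.92601722]
((array([ 0.59679117, -0.0080936 ]), np.float64(0.01754696433756089)), array([ 0.57857811, -0.02577268]), array([0.61563895, 0.00926574]), array([226, 220], dtype=int32), array([289, 280], dtype=int32))
[ 0.59428563 -0.00745348] 0.02138918730219091 [54 56 51 15  0  2  0  0  0  0  0  2  2  0  0  0  0  0  0  0  4  1  0  0
  0  0  0  0 16 56 56 56 63 57 61 57]
```

View pics/w9c.png

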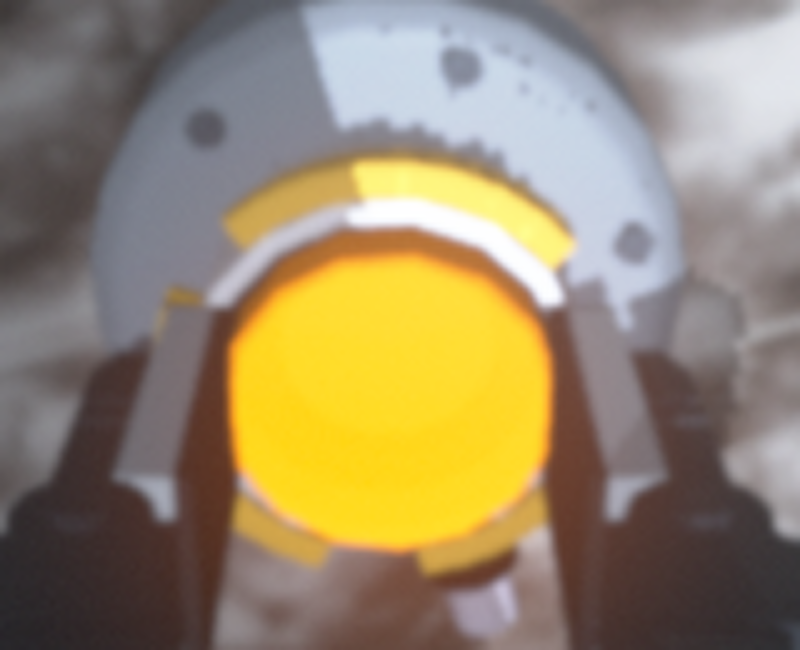

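```bash
python3 -m jog '[0,0,0,0,0,0,0.4,0,0,0,0,0,0,0.5,0,0,0,0,0,0,0.5,0,0,0,0,0,0,0.5,0,0,0,0,0,-0.02,0.5]'
python3 - <<'E'
from h import *
o=r.get_obs(); im=r.grab_frame("wrist"); print(o["tcp_pos"],o["contact_force"])
crop(im,"pics/w10c.png",180,170,340,300,5)
im=r.grab_frame("side"); crop(im,"pics/s10.png",240,180,300,240,10)
E
```

```text
clock: 10.3
tcp_pos: [0.5972, -0.0079, 0.0544]
orientation: [-0.435, -3.106, -0.001]
contact_force: [-0.1, -0.1, -0.5]
grip_width: 0.0424
[ 0.59723135 -0.00786616  0.05443947] [-0.08060018 -0.1233761  -0.54160499]
```

View pics/w10c.png

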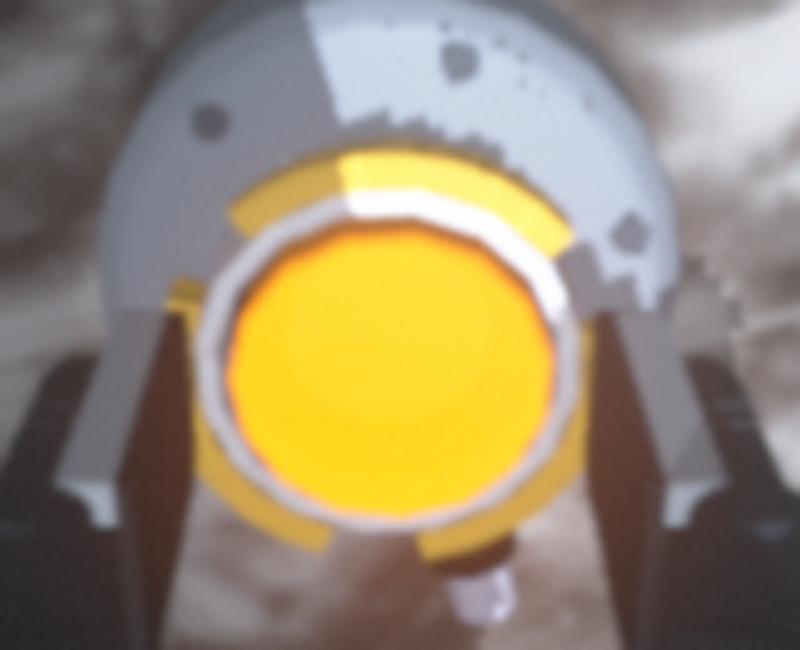

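View pics/s10.png

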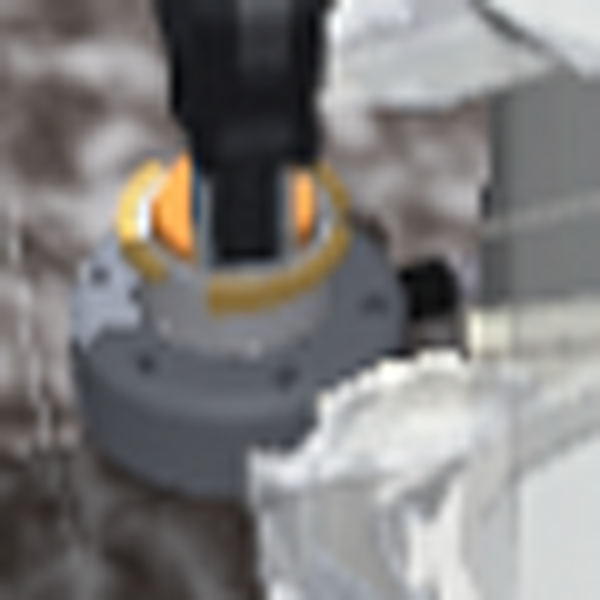

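```bash
python3 -m jog '[0,0,0,0,0,-0.1,0.6,0,0,0,0,0,-0.3,0.7,0,0,0,0,0,-0.5,0.8,0,0,0,0,0,-0.5,1]'
python3 - <<'E'
from h import *
o=r.get_obs(); im=r.grab_frame("wrist"); print(o["tcp_pos"],shift((.5,.13,.15)).round(3))
cv2.imwrite("pics/w11.png",im[:,:,::-1])
crop(im,"pics/w11c.png",200,130,330,260,5)
E
```

```text
clock: 10.8
tcp_pos: [0.6021, -0.0086, 0.1609]
orientation: [0.436, 3.106, 0.005]
contact_force: [0.9, 0.5, -0.4]
grip_width: 0.0809
[ 0.60205821 -0.00863602  0.16085258] [0.673 0.526 0.042]
```

View pics/w11c.png

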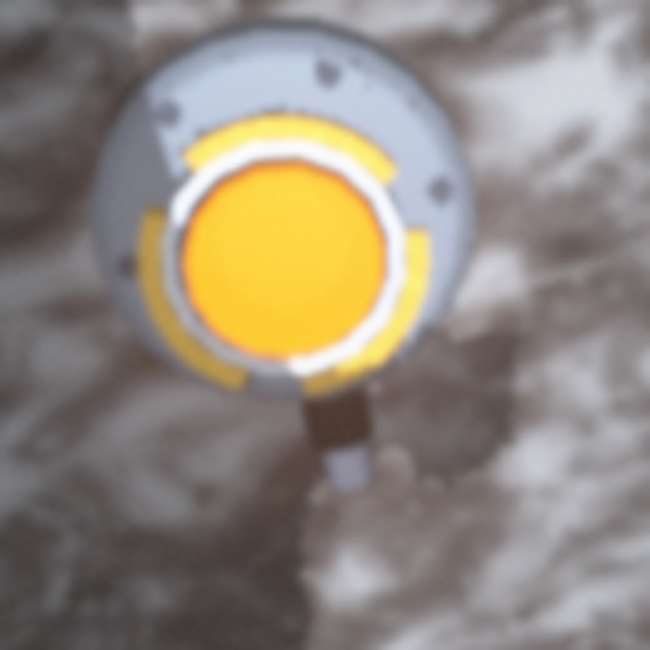

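Glass sits concentric and level in the bore. Now on to the ring.

```bash
python3 -m jog '[0,0,0,0.2,0.15,0,1,0,0,0,0.4,0.3,0.02,1,0,0,0,0.6,0.45,0.04,1,0,0,0,0.67,0.53,0.04,1,0,0,0,0.67,0.53,0.04,1,0,0,0,0.67,0.53,0.04,1]'
python3 - <<'E'
from h import *
o=r.get_obs(); im=r.grab_frame("wrist"); print(o["tcp_pos"],o["joints"].round(2)); np.save("o12.npy",o,allow_pickle=True)
cv2.imwrite("pics/w12.png",im[:,:,::-1])
E
```

```text
clock: 11.45
tcp_pos: [0.5004, 0.1304, 0.1498]
orientation: [0.434, 3.11, 0.003]
contact_force: [0.8, -1.4, 1.1]
grip_width: 0.0855
[0.50041399 0.13043178 0.14981941] [-0.78  0.34  0.49  2.04 -0.22  0.81  1.14]
```

View pics/w12.png

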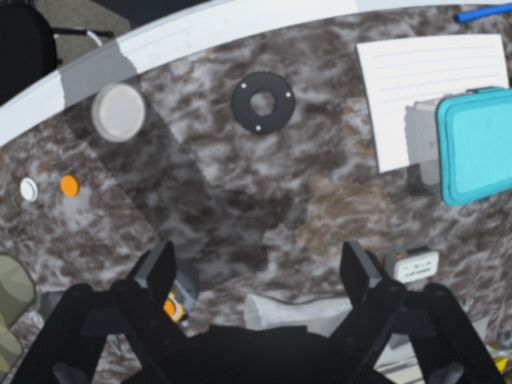

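```bash
cat >> h.py <<'E'
def ringfind(im,C,box,zt=.016):
    x0,y0,x1,y1=box; g=cv2.cvtColor(np.ascontiguousarray(im),cv2.COLOR_RGB2GRAY)
    m=(g[y0:y1,x0:x1]<75).astype(np.uint8)*255; m=cv2.morphologyEx(m,cv2.MORPH_CLOSE,np.ones((3,3),np.uint8))
    m=cv2.morphologyEx(m,cv2.MORPH_OPEN,np.ones((5,5),np.uint8))
    c=max(cv2.findContours(m,cv2.RETR_EXTERNAL,cv2.CHAIN_APPROX_NONE)[0],key=cv2.contourArea).reshape(-1,2)+[x0,y0]
    hull=cv2.convexHull(c.astype(np.int32)).reshape(-1,2)
    P=np.array([plane(C,float(a),float(b),zt)[:2] for a,b in c]); ctr,rad=circ(P)
    # dots: bright blobs inside hull
    k=np.zeros_like(g); cv2.fillConvexPoly(k,hull.astype(np.int32),255); k=cv2.erode(k,np.ones((3,3),np.uint8))
    b=((g>140)&(k>0)).astype(np.uint8); n,l,st,ce=cv2.connectedComponentsWithStats(b)
    dots=[]
    for i in range(1,n):
        w=g*(l==i); ys,xs=np.nonzero(w); ww=w[ys,xs].astype(float)
        p=plane(C,(xs*ww).sum()/ww.sum(),(ys*ww).sum()/ww.sum(),zt)[:2]
        d=p-ctr; dots.append((st[i][4],ce[i].round(1).tolist(),round(np.hypot(*d),4),round(np.degrees(np.arctan2(d[1],d[0])),1),p))
    return ctr,rad,dots
E
python3 - <<'E'
from h import *
o=np.load("o12.npy",allow_pickle=True).item(); im=cv2.imread("pics/w12.png")[:,:,::-1]; C=cam("wrist",o)
c,rad,d=ringfind(im,C,(222,62,306,144)); print(c,rad); [print(x) for x in d]
P=np.array([x[4] for x in d if abs(x[2]-.024)<.006]); print(P.mean(0)); e=P-P.mean(0); print(np.degrees(np.arctan2(e[:,1],e[:,0])),np.hypot(*e.T))
T=cam("top");im=cv2.imread("pics/top0.png")[:,:,::-1];c,rad,d=ringfind(im,T,(186,224,214,252)); print(c,rad)
E
```

```text
[0.43177001 0.15412401] 0.028193407986094123
(np.int32(14), [243.5, 85.3], np.float64(0.0245), np.float64(-151.6), array([0.41025442, 0.14249762]))
(np.int32(13), [287.6, 94.4], np.float64(0.0252), np.float64(95.6), array([0.42930351, 0.17919363]))
(np.int32(39), [257.8, 99.2], np.float64(0.0059), np.float64(-154.2), array([0.42641206, 0.1515379 ]))
(np.int32(12), [258.0, 127.5], np.float64(0.0223), np.float64(-25.9), array([0.45186182, 0.14438707]))
[0.43047325 0.15535944]
[-147.53830135   92.80971565  -27.15790365] [0.02396304 0.02386288 0.0240388 ]
[0.42909309 0.15017766] 0.031663216687589854
```

Run:
```python
from h import *
print(shift((.4305,.1554,.08)).round(3))
```

```text
[0.375 0.027 0.349]
```

```bash
python3 -m jog '[0,0,0,0.2,0.027,0.1,1,0,0,0,0.375,0.027,0.25,1,0,0,0,0.375,0.027,0.35,1,0,0,0,0.375,0.027,0.35,1,0,0,0,0.375,0.027,0.35,1]'
python3 - <<'E'
from h import *
o=r.get_obs(); im=r.grab_frame("wrist"); print(o["tcp_pos"],o["joints"].round(2)); np.save("o13.npy",o,allow_pickle=True)
cv2.imwrite("pics/w13.png",im[:,:,::-1])
E
```

```text
clock: 12.0
tcp_pos: [0.4319, 0.1542, 0.0802]
orientation: [0.441, 3.108, 0.002]
contact_force: [-0.0, -0.3, 1.2]
grip_width: 0.0856
[0.43190456 0.15420864 0.08021255] [-0.84  0.37  0.43  2.21 -0.27  0.6   1.08]
```

View pics/w13.png

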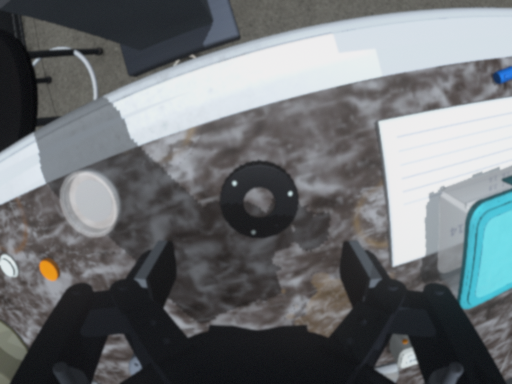

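Run:
```python
from h import *
o=np.load("o13.npy",allow_pickle=True).item(); im=cv2.imread("pics/w13.png")[:,:,::-1]; C=cam("wrist",o)
c,rad,d=ringfind(im,C,(214,155,305,242)); print(c,rad)
P=np.array([x[4] for x in d if abs(x[2]-.024)<.006]); print(P.mean(0)); e=P-P.mean(0); print(np.degrees(np.arctan2(e[:,1],e[:,0])),np.hypot(*e.T))
p=P.mean(0); print(shift((p[0],p[1],.001)).round(3))
```

```text
[0.43509673 0.15260771] 0.03404437405882837
[0.4198136  0.16058814]
[-117.472729   62.527271] [0.0208073 0.0208073]
[0.07  0.01  0.398]
```

```bash
cat >> h.py <<'E'
def dots(im,C,pix,zt):
    g=cv2.cvtColor(np.ascontiguousarray(im),cv2.COLOR_RGB2GRAY).astype(float); P=[]
    for u,v in pix:
        w=g[v-4:v+5,u-4:u+5]; w=np.clip(w-np.median(w)-15,0,None); ys,xs=np.mgrid[v-4:v+5,u-4:u+5]
        P.append(plane(C,(xs*w).sum()/w.sum(),(ys*w).sum()/w.sum(),zt)[:2])
    P=np.array(P); e=P-P.mean(0); a=np.degrees(np.arctan2(e[:,1],e[:,0]))
    z=np.exp(3j*np.radians(a)).mean()
    return P.mean(0),a,np.hypot(*e.T),np.degrees(np.angle(z))/3
E
python3 - <<'E'
from h import *
o=np.load("o13.npy",allow_pickle=True).item(); im=cv2.imread("pics/w13.png")[:,:,::-1]; C=cam("wrist",o)
p,a,rr,m=dots(im,C,[(234,183),(290,193),(252,232)],.016); print(p,a,rr,m); print(shift((p[0],p[1],.001)).round(3))
E
```

```text
[0.43056328 0.15513101] [-147.2435772    92.79049531  -27.15182664] [0.02408426 0.024048   0.02407854] -27.20163618047542
[ 0.011 -0.001  0.399]
```

```bash
python3 -m jog '[0,0,0,0.011,0,0.2,1,0,0,0,0.011,0,0.35,1,0,0,0,0.011,0,0.4,1,0,0,0,0.011,0,0.4,1,0,0,0,0.011,0,0.4,0.85,0,0,0,0.011,0,0.4,0.6,0,0,0,0.011,0,0.4,0.6,0,0,0,0.011,0,0.4,0.6,0,0,0,0.011,0,0.4,0.6]' 80; python3 -m jog '[0,0,0,0,0,0,0.6,0,0,0,0,0,0,0.6,0,0,0,0,0,0,0.6]';python3 - <<'E'
from h import *
o=r.get_obs(); im=r.grab_frame("wrist"); print(o["tcp_pos"],o["joints"].round(2)); np.save("o14.npy",o,allow_pickle=True)
cv2.imwrite("pics/w14.png",im[:,:,::-1])
E
```

```text
clock: 12.95
tcp_pos: [0.4319, 0.1557, 0.0029]
orientation: [0.44, 3.104, 0.007]
contact_force: [-3.2, -2.4, 17.7]
grip_width: 0.0556
clock: 13.25
tcp_pos: [0.4322, 0.156, 0.0034]
orientation: [0.439, 3.104, 0.008]
contact_force: [0.2, -0.5, -1.1]
grip_width: 0.0556
[0.43219939 0.15601989 0.00339111] [-0.74  0.53  0.32  2.24 -0.4   0.42  1.19]
```

View pics/w14.png

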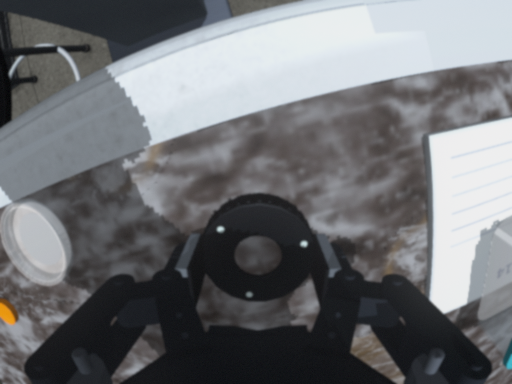

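```bash
python3 -m jog '[0,0,0,0,0,-0.1,0.6,0,0,0,0,0,-0.3,0.6,0,0,0,0,0,-0.5,0.6,0,0,0,0,0,-0.6,0.6,0,0,0,0,0,-0.6,0.6]'
python3 - <<'E'
from h import *
o=r.get_obs(); im=r.grab_frame("wrist"); print(o["tcp_pos"],o["joints"].round(2)); np.save("o15.npy",o,allow_pickle=True)
cv2.imwrite("pics/w15.png",im[:,:,::-1]); C=cam("wrist",o)
p,a,rr,m=dots(im,C,[(220,229),(304,244),(249,295)],o["tcp_pos"][2]+.0126); print(p-o["tcp_pos"][:2],p,a,rr,m)
M=R.from_rotvec(o["orientation"]).as_matrix(); print(M.round(3))
crop(im,"pics/w15c.png",180,170,340,310,5)
im=r.grab_frame("side");crop(im,"pics/s15.png",120,110,300,250,4)
E
```

```text
clock: 13.8
tcp_pos: [0.4328, 0.1564, 0.1256]
orientation: [0.439, 3.1, 0.013]
contact_force: [1.1, 0.8, -1.0]
grip_width: 0.0553
[0.43279014 0.1563986  0.12560406] [-0.91  0.29  0.5   2.19 -0.22  0.7   1.03]
[-0.00117901 -0.00040166] [0.43161113 0.15599695] [-148.22125577   92.21296081  -27.50229551] [0.02435769 0.02411043 0.02439387] -27.836860563517902
[[-0.961  0.277  0.011]
 [ 0.278  0.961  0.007]
 [-0.009  0.01  -1.   ]]
```

View pics/w15c.png

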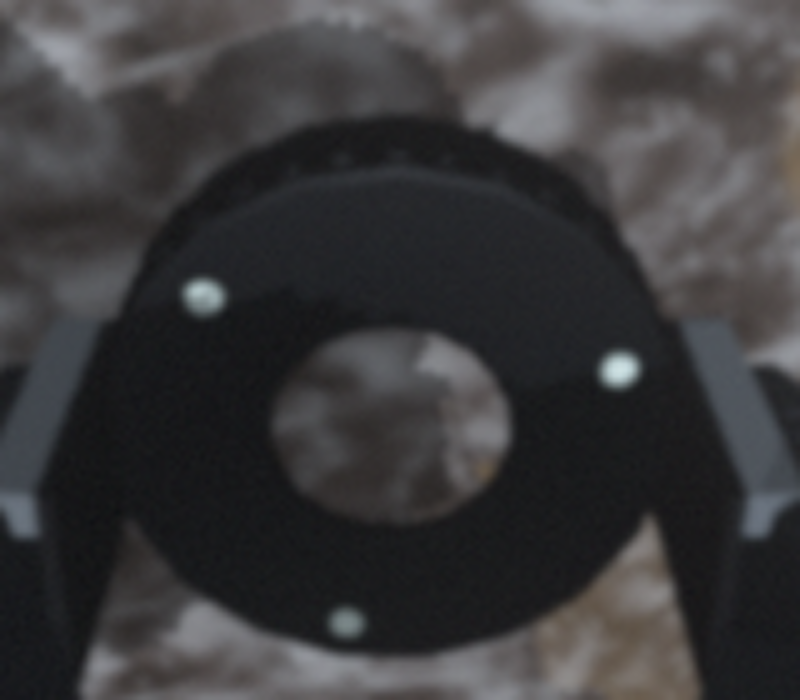

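View pics/s15.png

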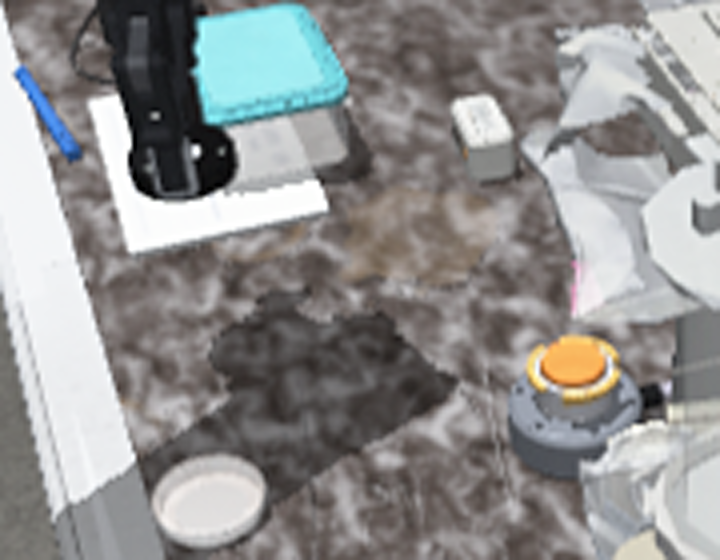

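Run:
```python
from h import *
o=r.get_obs(); M=R.from_rotvec(o["orientation"]).as_matrix()
a=np.degrees(np.arctan2(M[1,1],M[0,1])); print("tool y angle",a)
b=np.radians(a+7.2); y=np.array([np.cos(b),np.sin(b),0]); z=np.array([0,0,-1.]); x=np.cross(y,z); D=np.c_[x,y,z]
print((R.from_matrix(M.T@D).as_rotvec()/np.pi).round(4), shift((.598,-.008,.1)).round(3), shift((.598,-.008,.13)).round(3))
```

```text
tool y angle 73.90784448586894
[ 0.0018  0.0019 -0.04  ] [-1.029 -0.556  0.117] [-1.03  -0.555 -0.033]
```

```bash
python3 -m jog '[0.002,0.002,-0.04,-0.2,-0.1,-0.03,0.6,0.002,0.002,-0.04,-0.4,-0.22,-0.03,0.6,0.002,0.002,-0.04,-0.6,-0.33,-0.03,0.6,0.002,0.002,-0.04,-0.8,-0.45,-0.03,0.6,0.002,0.002,-0.04,-1,-0.55,0,0.6,0.002,0.002,-0.04,-1,-0.55,0.1,0.6,0.002,0.002,-0.04,-1,-0.55,0.117,0.6,0.002,0.002,-0.04,-1,-0.55,0.117,0.6]'
python3 - <<'E'
from h import *
o=r.get_obs(); M=R.from_rotvec(o["orientation"]).as_matrix(); print(o["joints"].round(2),M.round(3))
im=r.grab_frame("wrist"); cv2.imwrite("pics/w16.png",im[:,:,::-1]); C=cam("wrist",o)
p,a,rr,m=dots(im,C,[(220,229),(304,244),(249,295)],o["tcp_pos"][2]+.0126); print(p-o["tcp_pos"][:2],p,a,rr,m)
c,rad,h,P=boss(im,C,(200,130,320,215),lo=(19,70,150),hi=(30,255,255)); print(c,rad,h)
crop(im,"pics/w16c.png",180,110,340,310,3.8); print(shift((.598,-.008,.07)).round(3))
E
```

```text
clock: 14.7
tcp_pos: [0.5906, -0.0048, 0.0978]
orientation: [-0.242, -3.127, 0.002]
contact_force: [-0.8, 0.1, -0.1]
grip_width: 0.0553
[-0.44  0.54  0.46  1.89 -0.32  0.79  1.61] [[-0.988  0.154 -0.006]
 [ 0.154  0.988 -0.001]
 [ 0.005 -0.002 -1.   ]]
[-0.00097619 -0.00026914] [ 0.58964311 -0.0050573 ] [-139.63560339  100.29620004  -20.14852108] [0.02404452 0.02427735 0.02413687] -19.829304598171966
[ 0.58862565 -0.00836092] 0.016516612029205662 [17 14 14 13  0  0  0  0  0  0  0  0  0  0  0  0  0  0  0  0  0  0  0  0
  0  0  0  0  0  0  0  5 11 11 15 18]
[-0.036 -0.013  0.144]
```

View pics/w16c.png

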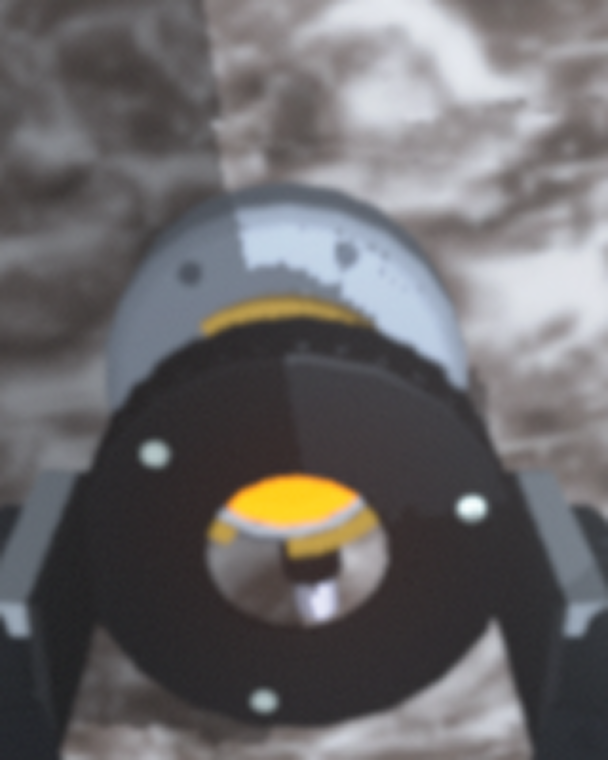

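```bash
python3 -m jog '[0,0,0,-0.036,-0.013,0.03,0.6,0,0,0,-0.036,-0.013,0.1,0.6,0,0,0,-0.036,-0.013,0.144,0.6,0,0,0,-0.036,-0.013,0.144,0.6,0,0,0,-0.036,-0.013,0.144,0.6]'
python3 - <<'E'
from h import *
o=r.get_obs(); M=R.from_rotvec(o["orientation"]).as_matrix(); print(o["joints"].round(2),M[:,2].round(3))
im=r.grab_frame("wrist"); cv2.imwrite("pics/w17.png",im[:,:,::-1]); C=cam("wrist",o)
p,a,rr,m=dots(im,C,[(220,229),(304,244),(249,295)],o["tcp_pos"][2]+.0126); print(p-o["tcp_pos"][:2],p,a,rr,m)
crop(im,"pics/w17c.png",180,110,340,310,3.8); print(shift((.598,-.008,.056)).round(4))
E
```

```text
clock: 15.25
tcp_pos: [0.5976, -0.008, 0.0697]
orientation: [-0.241, -3.128, 0.001]
contact_force: [-0.3, -0.4, -0.6]
grip_width: 0.0552
[-0.41  0.59  0.44  1.89 -0.35  0.74  1.64] [-0.004 -0.001 -1.   ]
[-0.00089141 -0.00030104] [ 0.59671085 -0.00829988] [-139.82214807   99.82888257  -20.19271829] [0.02410907 0.02420386 0.02402907] -20.061996156989906
[-0.0004  0.0005  0.0706]
```

View pics/w17c.png

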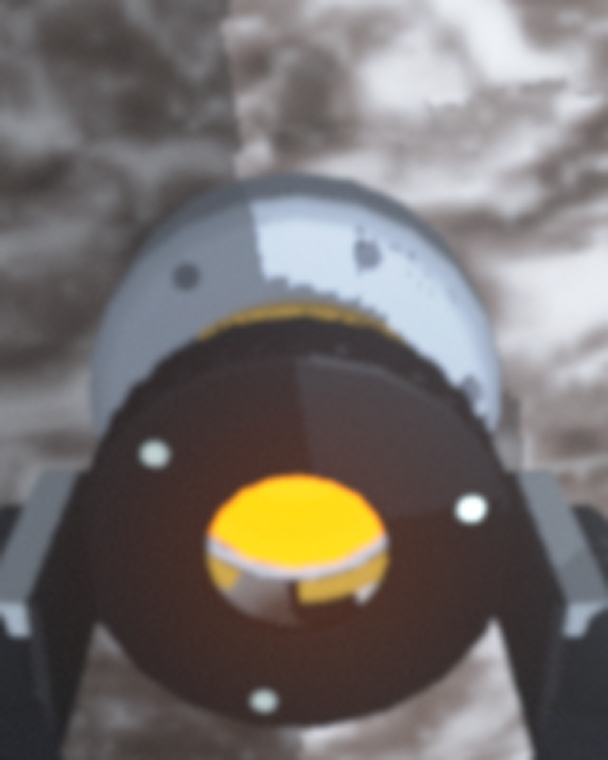

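```bash
python3 -m jog '[0,0,0,0,0,0.03,0.6,0,0,0,0,0,0.06,0.6,0,0,0,0,0,0.07,0.6,0,0,0,0,0,0.07,0.6]'; python3 -m jog '[0,0,0,0,0,0.005,0.6,0,0,0,0,0,0.01,0.6,0,0,0,0,0,0.015,0.6]'
```

```text
clock: 15.7
tcp_pos: [0.5975, -0.0081, 0.0556]
orientation: [-0.241, -3.128, 0.001]
contact_force: [-1.2, 0.4, 0.1]
grip_width: 0.0555
clock: 16.0
tcp_pos: [0.5976, -0.0081, 0.0526]
orientation: [-0.241, -3.128, 0.001]
contact_force: [-0.2, -1.0, -0.8]
grip_width: 0.0555
```

```bash
python3 -m jog '[0,0,0,0,0,0.003,0.6,0,0,0,0,0,0.006,0.6,0,0,0,0,0,0.008,0.6]'; python3 -c "
from h import *
o=r.get_obs(); print(o['tcp_pos'],o['contact_force'],o['moment'])"
```

```text
clock: 16.3
tcp_pos: [0.5979, -0.0082, 0.0512]
orientation: [-0.241, -3.129, 0.001]
contact_force: [0.8, -0.4, -0.1]
grip_width: 0.0555
[ 0.59794798 -0.00816544  0.05116187] [ 0.8376158  -0.380608   -0.10189189] [-0.03487056 -0.22460961 -0.04357068]
```

```bash
for i in 1 2; do python3 -m jog '[0,0,0,0,0,0.003,0.6,0,0,0,0,0,0.006,0.6]'; done; python3 -c "
from h import *
o=r.get_obs(); print(o['tcp_pos'],o['contact_force'],o['moment'])"
```

```text
clock: 16.5
tcp_pos: [0.5982, -0.0082, 0.05]
orientation: [-0.242, -3.129, 0.001]
contact_force: [0.7, -0.3, -0.7]
grip_width: 0.0554
clock: 16.7
tcp_pos: [0.5982, -0.0082, 0.0488]
orientation: [-0.242, -3.13, 0.001]
contact_force: [0.9, 0.7, -0.3]
grip_width: 0.0552
[ 0.59824351 -0.00820932  0.04878204] [ 0.94726344  0.68864511 -0.28154521] [-0.0991879  -0.13060997  0.00358676]
```

```bash
for i in 1 2; do python3 -m jog '[0,0,0,0.001,0,0.004,0.6,0,0,0,0.002,0,0.008,0.6]'; done; python3 -c "
from h import *
o=r.get_obs(); print(o['tcp_pos'],o['contact_force'],o['moment'])"
```

```text
clock: 16.9
tcp_pos: [0.5982, -0.0083, 0.0472]
orientation: [-0.242, -3.13, 0.002]
contact_force: [1.8, -0.6, 0.7]
grip_width: 0.0555
clock: 17.1
tcp_pos: [0.5981, -0.0083, 0.0457]
orientation: [-0.242, -3.131, 0.002]
contact_force: [1.7, -1.1, 0.1]
grip_width: 0.0557
[ 0.59805804 -0.0082905   0.04569642] [ 1.74254358 -1.1003441   0.05712374] [-0.09527719 -0.4281688   0.02367387]
```

```bash
for i in 1 2 3; do python3 -m jog '[0,0,0,0,0,0.001,0.6,0,0,0,0,0,0.002,0.6]' | grep -E 'tcp|force'; done
```

```text
tcp_pos: [0.5981, -0.0083, 0.0453]
contact_force: [0.3, -0.7, -0.2]
tcp_pos: [0.5981, -0.0083, 0.0449]
contact_force: [1.3, -1.2, 0.8]
tcp_pos: [0.5981, -0.0083, 0.0445]
contact_force: [1.5, -0.6, -0.2]
```

```bash
python3 -m jog '[0,0,0.02,0,0,0,0.6,0,0,0.04,0,0,0,0.6,0,0,0.06,0,0,0,0.6,0,0,0.08,0,0,0,0.6,0,0,0.08,0,0,0,0.6]'; python3 -c "
from h import *
o=r.get_obs(); print(o['tcp_pos'],o['contact_force'],o['moment'])"
```

```text
clock: 18.2
tcp_pos: [0.5976, -0.008, 0.0442]
orientation: [-0.633, -3.075, 0.002]
contact_force: [-1.2, -0.2, -0.1]
grip_width: 0.0555
[ 0.59762029 -0.00804858  0.04424918] [-1.21330882 -0.22767463 -0.12518269] [ 0.01617084 -0.02323267 -0.01227346]
```

```bash
python3 -m jog '[0,0,0.02,0,0,0,0.6,0,0,0.04,0,0,0,0.6,0,0,0.06,0,0,0,0.6,0,0,0.08,0,0,0,0.6,0,0,0.08,0,0,0,0.6]'
python3 - <<'E'
from h import *
o=r.get_obs(); print(o['tcp_pos'],o['contact_force'],o['moment']); im=r.grab_frame("wrist"); cv2.imwrite("pics/w18.png",im[:,:,::-1]); C=cam("wrist",o)
p,a,rr,m=dots(im,C,[(220,229),(304,244),(249,295)],o["tcp_pos"][2]+.0126); print(p-o["tcp_pos"][:2],p,a,rr,m)
im=r.grab_frame("side"); crop(im,"pics/s18.png",220,150,310,250,6)
E
```

```text
clock: 18.7
tcp_pos: [0.5978, -0.0081, 0.0442]
orientation: [-1.012, -2.972, 0.003]
contact_force: [1.5, -0.1, 0.5]
grip_width: 0.0551
[ 0.59776169 -0.00814486  0.04424191] [ 1.51192219 -0.08004286  0.54594067] [-0.11073168 -0.23834784  0.0509922 ]
[-0.00104259 -0.00045328] [ 0.5967191  -0.00859814] [-168.72952727   71.16468995  -48.96999309] [0.02412602 0.0242172  0.02413308] -48.844943406119846
```

View pics/s18.png

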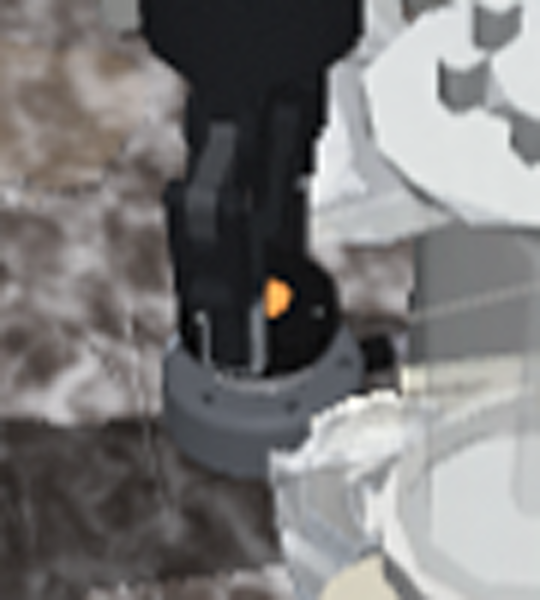

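```bash
for i in 1; do python3 -m jog '[0,0,0.02,0,0,0,0.6,0,0,0.035,0,0,0,0.6,0,0,0.035,0,0,0,0.6]' | grep -v orient; python3 -c "
from h import *
o=r.get_obs(); print(o['moment'].round(3),R.from_rotvec(o['orientation']).as_matrix()[:,2].round(3))"; done
python3 -m jog '[0,0,0.02,0,0,0.0005,0.6,0,0,0.035,0,0,0.001,0.6,0,0,0.035,0,0,0.001,0.6]' | grep -v orient; python3 -c "
from h import *
o=r.get_obs(); print(o['moment'].round(3),R.from_rotvec(o['orientation']).as_matrix()[:,2].round(3))"
```

```text
clock: 19.1
tcp_pos: [0.5977, -0.0084, 0.0442]
contact_force: [1.0, -0.5, -0.6]
grip_width: 0.0555
[-0.247 -0.34  -0.023] [-0.002 -0.002 -1.   ]
clock: 19.4
tcp_pos: [0.5975, -0.0082, 0.0441]
contact_force: [0.1, 0.6, 1.0]
grip_width: 0.0553
[-0.022 -0.127  0.033] [-0.003 -0.001 -1.   ]
```

```bash
for i in 1 2; do python3 -m jog '[0,0,0.015,0,0,0.0005,0.6,0,0,0.03,0,0,0.0012,0.6,0,0,0.03,0,0,0.0012,0.6]' | grep -v orient; python3 -c "
from h import *
o=r.get_obs(); M=R.from_rotvec(o['orientation']).as_matrix(); print(o['moment'].round(3),M[:,2].round(3),np.degrees(np.arctan2(M[1,1],M[0,1])).round(1))";done
```

```text
clock: 19.7
tcp_pos: [0.5975, -0.008, 0.0439]
contact_force: [0.1, 0.3, 2.3]
grip_width: 0.0552
[ 0.177 -0.145 -0.054] [-0.003 -0.001 -1.   ] 34.8
clock: 20.0
tcp_pos: [0.5977, -0.0079, 0.0438]
contact_force: [0.1, 0.7, 1.3]
grip_width: 0.0557
[ 0.096 -0.261 -0.077] [-0.003 -0.001 -1.   ] 29.5
```

Run:
```python
from h import *
o=r.get_obs(); im=r.grab_frame("wrist"); cv2.imwrite("pics/w19.png",im[:,:,::-1]); C=cam("wrist",o)
p,a,rr,m=dots(im,C,[(220,229),(304,244),(249,295)],o["tcp_pos"][2]+.0126); print(p-o["tcp_pos"][:2],p,a,rr,m)
for i in range(4):
    r.grab_frame("wrist"); o=r.get_obs(); print(o["contact_force"].round(2),o["moment"].round(3))
crop(im,"pics/w19c.png",160,130,360,310,4)
```

```text
[-0.00118604 -0.0005148 ] [ 0.59648204 -0.00840816] [168.39789099  48.27364761 -71.84847514] [0.02413135 0.02422089 0.02413083] 48.27435447937939
[ 0.37 -0.02  1.29] [ 0.095 -0.301 -0.11 ]
[0.63 0.08 1.9 ] [ 0.139 -0.313 -0.068]
[-0.17  1.02  2.09] [ 0.179 -0.39  -0.032]
[1.1  0.94 2.26] [ 0.15  -0.381 -0.04 ]
```

View pics/w19c.png

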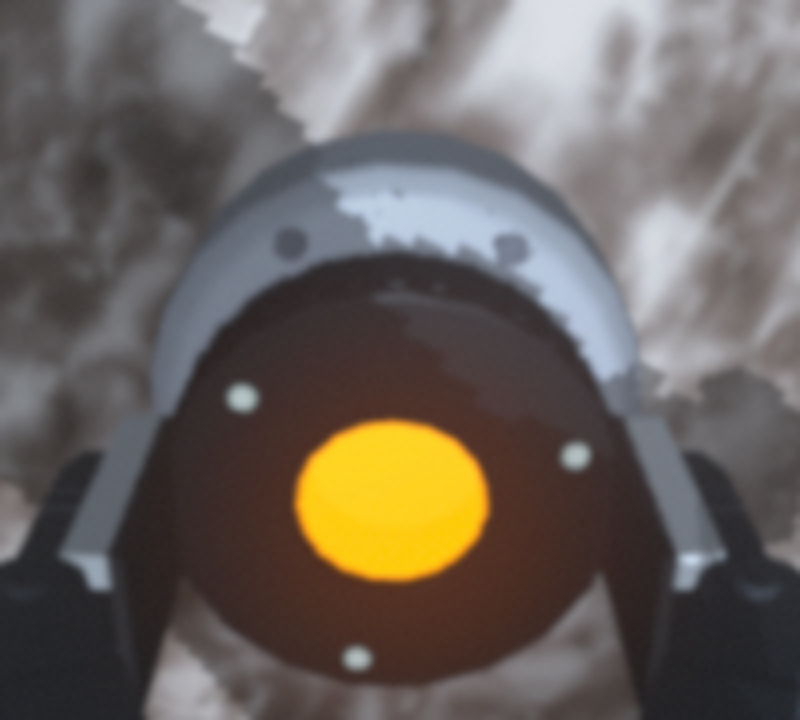

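```bash
for i in 1 2; do python3 -m jog '[0,0,0.012,0,0,0,0.6,0,0,0.024,0,0,0,0.6,0,0,0.024,0,0,0,0.6]' | grep -v orient; python3 -c "
from h import *
o=r.get_obs(); M=R.from_rotvec(o['orientation']).as_matrix(); print(o['moment'].round(3),M[:,2].round(3),np.degrees(np.arctan2(M[1,1],M[0,1])).round(1))";done
```

```text
clock: 20.55
tcp_pos: [0.5977, -0.0079, 0.0437]
contact_force: [0.9, 0.0, 0.7]
grip_width: 0.0558
[ 0.062 -0.488 -0.047] [-0.002 -0.001 -1.   ] 25.1
clock: 20.85
tcp_pos: [0.5978, -0.0079, 0.0436]
contact_force: [2.3, 0.0, -0.3]
grip_width: 0.0555
[ 0.048 -0.55  -0.075] [-0.002 -0.001 -1.   ] 20.7
```

```bash
for i in 1 2; do python3 -m jog '[0,0,0.012,0,0,0,0.6,0,0,0.024,0,0,0,0.6,0,0,0.024,0,0,0,0.6]' | grep -E "tcp|force"; python3 -c "
from h import *
o=r.get_obs(); M=R.from_rotvec(o['orientation']).as_matrix(); print(o['moment'].round(3),o['tau'].round(2),np.degrees(np.arctan2(M[1,1],M[0,1])).round(1))";done;  python3 - <<'E'
from h import *
o=r.get_obs(); im=r.grab_frame("wrist"); cv2.imwrite("pics/w20.png",im[:,:,::-1]); C=cam("wrist",o)
p,a,rr,m=dots(im,C,[(220,229),(304,244),(249,295)],o["tcp_pos"][2]+.0126); print(p-o["tcp_pos"][:2],p,a,rr,m)
E
```

```text
tcp_pos: [0.5978, -0.008, 0.0436]
contact_force: [2.3, -0.3, -1.7]
[ 0.031 -0.633 -0.044] [ -0.13 -53.36  13.85 -15.88   0.3    0.8   -0.21] 16.3
tcp_pos: [0.5979, -0.008, 0.0435]
contact_force: [2.2, -0.5, -1.9]
[-0.03  -0.784 -0.08 ] [ -0.27 -53.72  14.27 -15.76   0.34   0.96  -0.18] 11.9
[-0.00131287 -0.00050994] [ 0.59656891 -0.00848774] [150.74755592  30.66849351 -89.42509498] [0.02412597 0.02419067 0.02412951] 30.663651502247472
```

```bash
python3 - <<'E'
from h import *
for i in range(3):
    r.grab_frame("top"); o=r.get_obs(); print(o["contact_force"].round(2),o["moment"].round(3),o["tau"].round(2),o["joints"][6].round(4))
E
python3 -m jog '[0,0,0,0,0,0,0.7,0,0,0,0,0,0,0.75,0,0,0,0,0,0,0.75]' | grep -E "tcp|force|grip"
python3 - <<'E'
from h import *
for i in range(3):
    im=r.grab_frame("wrist"); o=r.get_obs(); print(o["contact_force"].round(2),o["moment"].round(3),o["tau"].round(2),o["joints"][6].round(4))
C=cam("wrist",o); cv2.imwrite("pics/w21.png",im[:,:,::-1])
p,a,rr,m=dots(im,C,[(220,229),(304,244),(249,295)],o["tcp_pos"][2]+.0126); print(p-o["tcp_pos"][:2],p,a,rr,m)
E
```

```text
[ 2.49 -0.69 -2.13] [-0.038 -0.847 -0.053] [-3.400e-01 -5.399e+01  1.426e+01 -1.578e+01  3.900e-01  1.030e+00
  5.000e-02] 0.7072
[ 3.52 -0.08 -3.08] [-0.081 -0.862 -0.086] [ -0.33 -54.1   14.27 -15.78   0.4    1.06   0.08] 0.7072
[ 3.03 -0.1  -2.64] [-0.108 -0.889 -0.053] [ -0.33 -54.2   14.29 -15.79   0.4    1.08   0.08] 0.7071
tcp_pos: [0.5971, -0.008, 0.0435]
contact_force: [0.1, -0.7, 0.5]
grip_width: 0.0639
[ 0.98 -0.44 -0.06] [-0.002 -0.005  0.064] [-1.000e-02 -5.335e+01  1.425e+01 -1.707e+01  2.000e-02  2.000e-02
  0.000e+00] 0.7072
[0.29 0.32 0.28] [-0.006 -0.014  0.022] [ 0.000e+00 -5.338e+01  1.426e+01 -1.706e+01  2.000e-02  2.000e-02
  0.000e+00] 0.7072
[-0.26 -0.31  0.45] [ 0.024 -0.005  0.019] [ 1.000e-02 -5.340e+01  1.427e+01 -1.705e+01  2.000e-02  2.000e-02
  0.000e+00] 0.7072
[-0.00096981 -0.00047005] [ 0.59657532 -0.00847774] [150.6088471   30.561523   -89.46134432] [0.02407948 0.02410204 0.02407353] 30.569675256281787
```

```bash
python3 -m jog '[0,0,0,0,0,0,0.6,0,0,0,0,0,0,0.6,0,0,0,0,0,0,0.6,0,0,0,0,0,0,0.6]' 80 | grep -E "tcp|force|grip"
python3 -c "
from h import *
o=r.get_obs(); print(o['moment'].round(3),o['tau'][6].round(3))"
for i in 1 2; do python3 -m jog '[0,0,0.012,0,0,0,0.6,0,0,0.024,0,0,0,0.6,0,0,0.024,0,0,0,0.6,0,0,0.024,0,0,0,0.6]' | grep -E "tcp|force|grip"
python3 -c "
from h import *
o=r.get_obs(); M=R.from_rotvec(o['orientation']).as_matrix(); print(o['moment'].round(3),o['tau'][6].round(3),np.degrees(np.arctan2(M[1,1],M[0,1])).round(1),M[:,2].round(4))"; done
```

```text
tcp_pos: [0.598, -0.0079, 0.0445]
contact_force: [-0.9, 0.1, 7.8]
grip_width: 0.0551
[0.168 0.287 0.165] -0.103
tcp_pos: [0.5981, -0.0079, 0.0445]
contact_force: [0.4, 0.6, 1.7]
grip_width: 0.0551
[ 0.056 -0.041 -0.151] 0.06 7.7 [-1.7e-03 -5.0e-04 -1.0e+00]
tcp_pos: [0.5983, -0.0079, 0.0445]
contact_force: [2.1, 0.2, -0.1]
grip_width: 0.0556
[-0.027 -0.274 -0.069] 0.011 3.4 [-1.4e-03 -6.0e-04 -1.0e+00]
```

```bash
for i in 1 2; do python3 -m jog '[0,0,0.008,0,0,0,0.6,0,0,0.016,0,0,0,0.6]' | grep -E "tcp|force|grip"
python3 -c "
from h import *
o=r.get_obs(); M=R.from_rotvec(o['orientation']).as_matrix(); print(o['moment'].round(3),o['tau'][6].round(3),o['qvel'][6].round(3),np.degrees(np.arctan2(M[1,1],M[0,1])).round(1),M[:,2].round(4))"; done
```

```text
tcp_pos: [0.5983, -0.0079, 0.0444]
contact_force: [1.5, 0.7, -1.0]
grip_width: 0.0553
[-0.064 -0.291  0.47 ] -0.218 -0.205 0.4 [-1.3e-03 -7.0e-04 -1.0e+00]
tcp_pos: [0.5983, -0.0078, 0.0443]
contact_force: [2.4, -0.9, -2.5]
grip_width: 0.0549
[-0.127 -0.348  0.63 ] -0.303 -0.203 -2.5 [-1.4e-03 -9.0e-04 -1.0e+00]
```

```bash
cat > q.py <<'E'
from h import *
o=r.get_obs(); M=R.from_rotvec(o['orientation']).as_matrix(); print(o["clock"],'F',o["contact_force"].round(1),'m',o['moment'].round(3),'t7',o['tau'][6].round(3),'v7',o['qvel'][6].round(3),'yaw',np.degrees(np.arctan2(M[1,1],M[0,1])).round(1),'z',o["tcp_pos"][2].round(4))
E
python3 -m jog '[0,0,0,0,0,0,0.6]' >/dev/null; python3 q.py
python3 - <<'E'
from h import *
o=r.get_obs(); im=r.grab_frame("wrist"); C=cam("wrist",o)
p,a,rr,m=dots(im,C,[(220,229),(304,244),(249,295)],o["tcp_pos"][2]+.0126); print(p-o["tcp_pos"][:2],a,m)
E
python3 q.py
python3 -m jog '[0,0,-0.008,0,0,0,0.6,0,0,-0.016,0,0,0,0.6]' >/dev/null; python3 q.py
python3 -m jog '[0,0,-0.008,0,0,0,0.6,0,0,-0.016,0,0,0,0.6,0,0,-0.024,0,0,0,0.6]' >/dev/null; python3 q.py
```

```text
23.8 F [ 0.8 -0.4  0.1] m [-0.059 -0.226  0.067] t7 -0.232 v7 0.003 yaw -2.6 z 0.0443
[-0.00143425  0.00017502] [ 135.76703121   15.84150479 -104.18422779] 15.808102740062848
23.85 F [ 1.4 -0.1  0.2] m [-0.067 -0.309  0.07 ] t7 -0.137 v7 0.01 yaw -2.6 z 0.0443
24.05 F [1.5 0.1 0.8] m [ 0.09  -0.169 -0.323] t7 0.066 v7 0.205 yaw 0.3 z 0.0443
24.35 F [0.4 0.3 1.4] m [ 0.001  0.006 -0.354] t7 0.062 v7 0.198 yaw 4.8 z 0.0444
```

```bash
python3 -m jog '[0,0,-0.024,0,0,0,0.6,0,0,-0.048,0,0,0,0.6,0,0,-0.06,0,0,0,0.6,0,0,-0.07,0,0,0,0.6]' >/dev/null; python3 q.py
python3 -m jog '[0,0,-0.024,0,0,0,0.6,0,0,-0.048,0,0,0,0.6,0,0,-0.06,0,0,0,0.6,0,0,-0.07,0,0,0,0.6]' >/dev/null; python3 q.py
python3 -m jog '[0,0,-0.024,0,0,0,0.6,0,0,-0.03,0,0,0,0.6,0,0,-0.04,0,0,0,0.6,0,0,-0.05,0,0,0,0.6]' >/dev/null; python3 q.py
python3 - <<'E'
from h import *
o=r.get_obs(); im=r.grab_frame("wrist"); C=cam("wrist",o)
p,a,rr,m=dots(im,C,[(220,229),(304,244),(249,295)],o["tcp_pos"][2]+.0126); print(p-o["tcp_pos"][:2],a,m)
E
for i in 1 2; do python3 -m jog '[0,0,0.008,0,0,0,0.6,0,0,0.016,0,0,0,0.6]' >/dev/null; python3 q.py; done
```

```text
24.75 F [-1.9  0.7  4.6] m [ 0.037  0.229 -0.192] t7 -0.046 v7 0.244 yaw 17.5 z 0.0447
25.15 F [-0.7  0.   6.4] m [ 0.016  0.148 -0.069] t7 -0.167 v7 0.24 yaw 30.1 z 0.045
25.55 F [-0.7 -0.   5.6] m [ 0.021  0.017 -0.042] t7 -0.296 v7 0.246 yaw 39.2 z 0.0451
[-0.00158059  0.0001207 ] [177.74835598  57.90962715 -62.62160811] 57.67879387672955
25.8 F [-0.4 -1.1  4.1] m [-0.062  0.033  0.052] t7 0.261 v7 -0.199 yaw 36.2 z 0.0452
26.0 F [0.5 0.5 3.7] m [-0.046 -0.047  0.055] t7 0.159 v7 -0.192 yaw 33.2 z 0.0451
```

```bash
for i in 1 2 3 4; do python3 -m jog '[0,0,0.012,0,0,0,0.6,0,0,0.024,0,0,0,0.6]' >/dev/null; python3 q.py; done
```

```text
26.2 F [ 0.7 -0.6  2.4] m [-0.063 -0.07   0.129] t7 0.251 v7 -0.293 yaw 28.7 z 0.045
26.4 F [ 0.2 -0.1  2.7] m [-0.09  -0.105  0.183] t7 0.18 v7 -0.291 yaw 24.2 z 0.045
26.6 F [ 0.5 -0.8  2.6] m [-0.043 -0.062  0.232] t7 0.135 v7 -0.293 yaw 19.8 z 0.0448
26.8 F [ 0.9 -0.9  1.3] m [-0.156 -0.126  0.333] t7 0.056 v7 -0.294 yaw 15.3 z 0.0448
```

```bash
python3 -m jog '[0,0,0.004,0,0,0,0.6,0,0,0.004,0,0,0,0.6,0,0,0.004,0,0,0,0.6]' >/dev/null; python3 q.py;  python3 - <<'E'
from h import *
o=r.get_obs(); im=r.grab_frame("wrist"); C=cam("wrist",o)
p,a,rr,m=dots(im,C,[(220,229),(304,244),(249,295)],o["tcp_pos"][2]+.0126); print(p-o["tcp_pos"][:2],p,a,m)
E
python3 -m jog '[0,0,0,0,0,0,0.7,0,0,0,0,0,0,0.8,0,0,0,0,0,0,0.9,0,0,0,0,0,0,0.9]' >/dev/null; python3 q.py
python3 -m jog '[0,0,0,0,0,-0.1,0.9,0,0,0,0,0,-0.25,0.9,0,0,0,0,0,-0.4,0.9,0,0,0,0,0,-0.4,0.9,0,0,0,0,0,-0.4,0.9]'
python3 - <<'E'
from h import *
o=r.get_obs(); im=r.grab_frame("wrist"); cv2.imwrite("pics/w30.png",im[:,:,::-1]); crop(im,"pics/w30c.png",190,110,330,240,5)
np.save("o30.npy",o,allow_pickle=True)
im=r.grab_frame("side"); crop(im,"pics/s30.png",220,150,310,250,6)
E
```

```text
27.1 F [ 0.5 -0.2  2.1] m [-0.062 -0.155  0.148] t7 -0.142 v7 0.001 yaw 14.6 z 0.0447
[-0.00153489  0.00011667] [ 0.59714257 -0.00822926] [152.93100369  33.06686014 -86.9465224 ] 33.01711388286377
27.55 F [0.6 0.7 0.1] m [-0.    -0.056  0.027] t7 -0.001 v7 -0.0 yaw 14.6 z 0.0446
clock: 28.05
tcp_pos: [0.5988, -0.008, 0.125]
orientation: [1.921, 2.485, -0.001]
contact_force: [0.1, 0.3, -1.0]
grip_width: 0.0768
```

View pics/w30c.png

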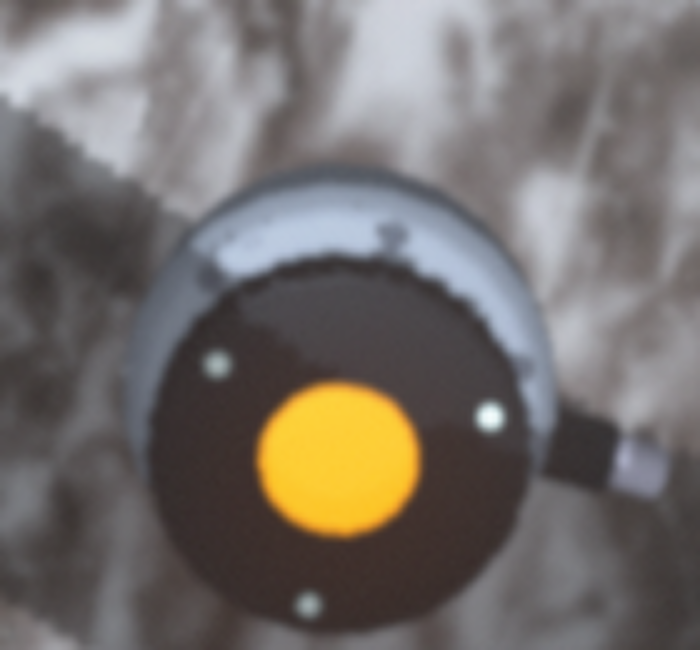

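View pics/s30.png

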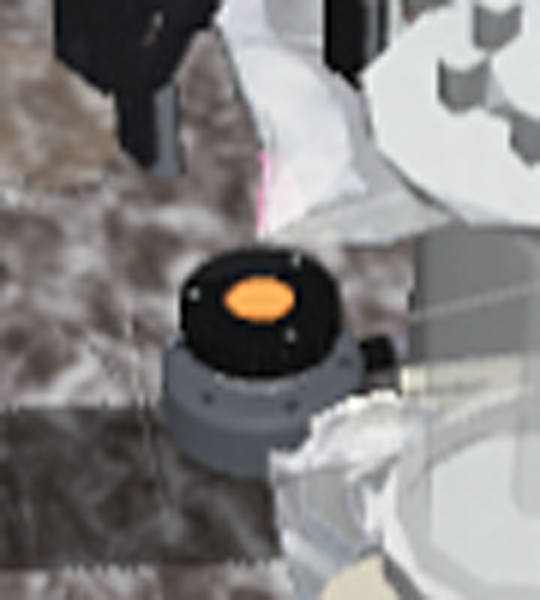

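Run:
```python
from h import *
o=np.load("o30.npy",allow_pickle=True).item(); im=cv2.imread("pics/w30.png")[:,:,::-1]; C=cam("wrist",o)
p,a,rr,m=dots(im,C,[(233,183),(288,193),(252,231)],.0565); print(p,a,rr)
t=r.grab_frame("top"); cv2.imwrite("pics/top9.png",t[:,:,::-1]); t0=cv2.imread("pics/top0.png")[:,:,::-1]
for n,(x0,y0,x1,y1) in dict(petri=(236,240,264,266),pot=(262,115,288,140)).items():
    s=cv2.matchTemplate(np.ascontiguousarray(t[y0-8:y1+8,x0-8:x1+8]),np.ascontiguousarray(t0[y0:y1,x0:x1]),cv2.TM_CCOEFF_NORMED); print(n,cv2.minMaxLoc(s)[1:4:2])
crop(t,"pics/top9c.png",180,100,360,270,4)
```

```text
[ 0.5973224  -0.00866806] [153.1670017   33.15930487 -86.90213074] [0.02399235 0.02402393 0.02400536]
petri (0.8920637965202332, (8, 8))
pot (0.5556948781013489, (5, 8))
```

View pics/top9c.png

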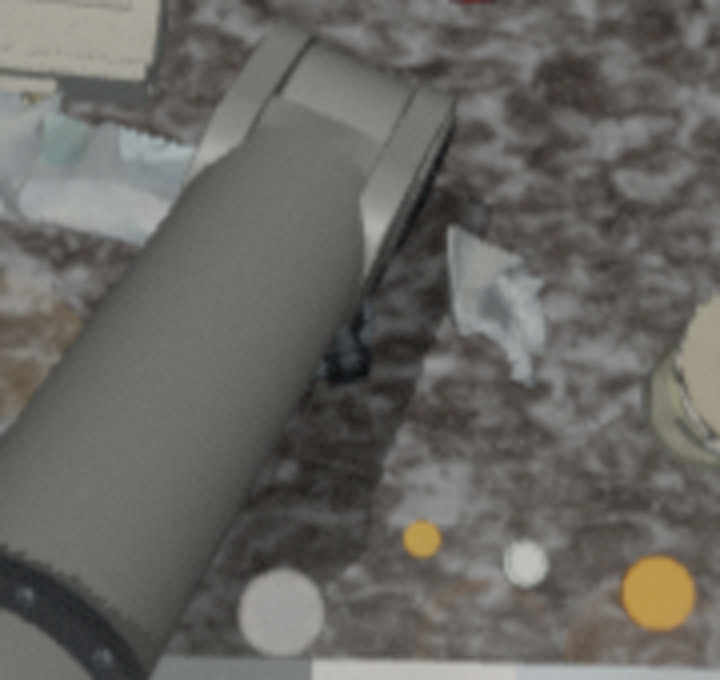

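```bash
python3 -c "
from bench import r
print(r.hand_in())"
```

```text
the job is handed in; nothing more can be done
None
```

I seated the middle orange glass in the bore, dropped the ring's pins through the gaps and screwed the ring down. Then I let go, raised the gripper clear and handed in at about 28 s. No verdict was reported, and the clamp force is only an estimate.

**Final pose:** The ring's pins stand about 67° past the middle of the gap I saw in the pictures. The ring is centred within about 1 mm of the measured boss centre. It looks level in the last pictures, and the glass shows evenly through its hole.

**Clamp force:** The estimates disagree, though most fall inside 6 to 25 N.
- From where the turning torque began to rise: about 11 N.
- From the stated 0.6 rad start and 30 N per rad: about 17 N.
- From the turning torque alone: about 19 to 28 N, so its upper end is above the limit. The torque rose about twice as fast as the description gives, probably from side friction in the grip.

**Over-turn:** Before the final setting I turned the ring to 84°, about 17° beyond where it now stands, and then backed off and re-tightened. By angle the clamping there was 20 to 26 N. The torque at that moment, up to 0.63 N m, would mean more than 30 N if taken at face value, so I cannot rule out a crushed gasket.

**Table contact:** While finding the fingertip height I pressed the table with the fingers at about 55 N. This was the fingers rather than the gripper's body, and well under the 120 N wrist limit.

**Bystanders:** The petri dish is unmoved in the top view. The clear pot was hidden by the arm in the last picture, so I could not check it. The tool never came low near it.

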